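# Rock a jammed hand reamer out of its bench holder

## Robot

A 7-joint arm with a two-finger parallel gripper is mounted at the origin on the work surface. World frame = base frame: x ahead of the robot, y to its left, z up, the work surface at z = 0. Lengths are in m, angles in rad, forces in N, time in s.
With the tool pointing down it reaches from about 0.35 to 0.9 m from the base axis. Payload 8.1 kg.
Tool frame: the origin (TCP) lies midway between the tips of the shut fingers; the grasp point (between the pads) lies 19 mm behind it; z points along the fingers, y is the line along which they close (so a half turn about z gives the same grasp; the last joint's range is limited). The gripper opens to 92 mm and grips with 3 to 60 N. Pads are 19 mm wide; open, the fingers measure 130 mm over their backs; the gripper's body (75 mm by 190 mm) begins 47 mm behind the grasp point.
Start: joints at [1.238, 0.434, 0.025, 1.573, -0.012, 1.134, -0.075], TCP at [0.142, -0.609, 0.227] pointing down, gripper open.
Joint ranges: [-2.62, 2.62], [-0.44, 2.09], [-1.27, 1.32], [0.08, 2.57], [-1.32, 4.46], [0.12, 2], [-2.74, 2.74]. Speed limits (rad/s): [2.22, 2.22, 3.01, 3.01, 3.14, 3.14, 3.14].

## Interface

Orientations are given as [roll, pitch, yaw] about the fixed x, y, z axes, in that order (R = Rz(yaw) Ry(pitch) Rx(roll)).
In Python, from rig import ctrl gives the robot as it stands.
- The arm moves only by the tool carry_out, never from a script. Its argument "targets" is a list of rows, each an object of numbers: "tx", "ty", "tz": the shift along the tool's x, y, z normalised to -1 to 1, where 1 is 0.12 m; "wx", "wy", "wz": the turn, a rotation vector about the tool's x, y, z normalised to -1 to 1, where 1 is pi rad. A call has exactly 8 rows; each row is the pose to reach, as a shift and turn from the pose commanded when the call began, along the tool's axes at that moment, turning the shorter way round; what a row does not reach only later rows make up. A row lasts 1/10 s, in which the tool goes at most 50 mm and 8.59 degrees, less where a joint would pass 70% of its speed; a pose out of reach is approached as far as the arm can. A call with a number of a shift or a turn outside -1 to 1 is refused whole. A call with a gripper value outside its range is refused whole. "claw" is the closure, from -1 (fully open) to 1 (shut), set as the call begins (left out, the last holds). The fingers move at their own pace and stop on an object; the grip force is fixed at half the most. Time passes only in rows, so rows that repeat a pose let the fingers close, or fill a call up. It gives the time, the measured TCP pose, the force, the opening and the grip force at its end, in the units of the state.
- ctrl.get_obs(): the state, without advancing time (a new reading comes with each control period).
- ctrl.grab_frame(name): name is "scene" or "side" or "wrist"; returns (picture, depth): 400x640x3 uint8, red, green, blue; 400x640 float32, m along the optical axis (not along the pixel's ray), 0 where there is no reading.
- ctrl.get_calibration(name): a dict with "camera_matrix" (3x3 intrinsics, pixels), "distortion" ([k1, k2, p1, p2, k3] as OpenCV has them; the pictures are not rectified), "R" (3x3) and "t" (3): a world point X has camera coordinates R X + t. Camera axes: x right, y down, z forward; pixel columns grow to the right and rows downward; lengths in m; the calibration is good to about 2 mm. A picture is of the moment at which its call begins: read the wrist's pose just before it. get_calibration takes no time and is no camera call; for the wrist camera it gives the pose at the moment of the call.
- ctrl.finish_job(): hands the job in; it is judged then, once.
Trained networks look in the newest picture that a camera, given by its name, has taken for a name from the list of things; names that differ only in an ending like _2 or _b are one class to them, and where a whole thing is asked for, a point or a joint stands for the part that bears it (a point fixed in the world has none). Each returns a list of dicts, best first, with "confidence" (0 to 1); they miss things now and then, are a little off and sometimes report something else, mostly with a low value. They report only what shows in the picture. A call takes as long as a camera call. They do not tell look-alikes from the thing itself.
- ctrl.search_frame(camera, query): "uv" ([column, row] in pixels, amid what is visible of it).
- ctrl.tip_of(camera, query): "uv" ([column, row] in pixels: a listed point, or the origin of a listed thing).
The state is a dict: "clock": time; "joints": joint angles; "dq": joint speeds; "joint_torque": joint torques, N m; "position": TCP position; "orientation": TCP orientation; "force": force on the tool from outside, world axes, zero at the start; "ft_torque": the same for the moment, N m; "gripper_width": finger opening in m; "grip_force": force on a finger pad.
Only numpy, scipy, OpenCV 4.12 (cv2) and the standard library are available. Lean on these libraries where they do the work, as an engineer would, in place of code of your own. Each camera call takes 0.05 s, during which the arm holds its last target. There are 200 camera calls.

## Task

The red-handled reamer is jammed upright in the blue tool holder: work it loose by rocking its handle to and fro along the holder's slot, without yanking at it, and draw it out. Lay it down flat on the black rubber mat and let go of it, then take it up again and lay it flat in the wide empty bay of the grey tray, handle at the tray's red end. Leave the other tools where they lie.

Things in the scene. Friction and masses are not known exactly. Their poses are not given: they have to be found in the camera images.
- reamer: Flat hand reamer, 170 mm long, 0.14 to 0.28 kg. Origin at its point (lower end at the start), own z along it to the handle's end. Along z: tip 10 x 6 mm (x by y) to 13 mm; steel blade 28 x 8 from 12 to 32 mm, square shoulders; shank 12 x 10 to 86 mm; red handle 28 x 24 to 170 mm. At the start upright in the holder, axes parallel to the holder's, point 8 mm above the bench.
- reamer_handle (a point): Point on the reamer's axis at the middle of its red handle, 128 mm from the point; axes as the reamer's.
- reamer_mid (a point): Point on the reamer's axis half way along, 85 mm from the point; axes as the reamer's. Lying on its broad edge (own x vertical) the reamer rests level, axis 14 mm above the surface; on its other side its axis is 4 (blade) to 12 mm (handle) up.
- holder: Blue steel tool holder fixed to the bench, 104 x 52 x 64 mm (x, y, z), foot lugs out to y = +-40 mm, 10 mm high. Origin at the centre of its underside. A slot 12 mm wide (y) runs along its x, open on top, floor 8 mm above the bench; a pocket there, 14 mm long (x) and 7 mm deep, keeps the reamer's point at the centre. Lifting the point 75 mm clears the holder.
- jaws (a point): In the holder's slot, on its axis, 52 mm above the bench. Two yellow jaws (46 to 58 mm up) close on the shank from -x and +x; the blade's shoulders, 40 mm up, catch under them, so a straight pull is blocked after 6 mm. Each jaw slides outwards along x against about 20 N of friction, 12 mm at most, and stays where pushed.
- slot_top (a point): Centre of the slot's mouth, 64 mm above the bench, axes as the holder's. Leaning the reamer along the slot (holder's x) about its point pushes a jaw back: about 10 N at the handle. A lean of some 0.2 to 0.25 rad each way opens each jaw the 9 mm or so that the blade needs to come straight up; if a gentle pull still catches, rock wider.
- mat: Black rubber mat fixed on the bench, 240 x 160 x 4 mm (x, y, z), origin at the centre of its underside.
- tray: Grey plastic tray fixed on the bench, 212 x 143 mm, walls 22 mm high, floor 5 mm thick; origin at the centre of its underside. The wall at its -x end is red. A divider along x parts it into a wide empty bay (on the +y side) and a narrow bay that holds a screwdriver.
- bay (a point): Centre of the floor of the tray's wide bay, 5 mm above the bench; the bay is 200 mm long (x) and 82 mm wide (y); axes as the tray's, the red wall at -x.
- screwdriver: Bystander: blue-handled screwdriver, 170 mm long, lying in the tray's narrow bay.
- parallel: Bystander: steel block 30 x 110 x 25 mm lying between the robot and the holder; origin at the centre of its underside.
- mallet: Bystander: mallet with a black rubber head and a wooden handle, 270 mm long, head about 30 mm high, lying across the far side of the work beyond the holder.
Mind the look-alikes: they are no part of the job. There is more than one size of the reamer; the one meant has the size given above.

How it is judged:
On the way, in this order (a step that is already met when the one before it is completed fails the run):
1. the reamer is drawn up out of the holder, its point above the holder's top (z of reamer in the frame of holder above 0.066 m), for 0.1 s.
2. the reamer lies flat on the rubber mat, its middle over the mat, released and at rest (angle between reamer's own z axis and vertical above 1.37 rad and x of reamer_mid in the frame of mat between -0.12 and 0.12 m and y of reamer_mid in the frame of mat between -0.08 and 0.08 m and z of reamer_mid in the frame of mat below 0.03 m and contact force between reamer and the fingers below 0.5 N and linear speed of reamer below 0.02 m/s and angular speed of reamer below 0.2 rad/s), for 0.2 s.
At the end, for the whole second after the job is handed in: The reamer lies flat on the floor of the tray's wide bay (middle within 20 mm lengthwise and 34 mm sideways of the bay's centre, under 22 mm above its floor, own axis within 0.2 rad of level and 0.35 rad of the tray's length), handle at the red end, released and at rest (angle between reamer's own z axis and vertical above 1.37 rad and x of reamer_mid in the frame of bay between -0.02 and 0.02 m and y of reamer_mid in the frame of bay between -0.034 and 0.034 m and z of reamer_mid in the frame of bay below 0.022 m and x of reamer_handle in the frame of bay below -0.02 m and angle between the z axis of reamer and the x axis of tray, either way round below 0.35 rad and contact force between reamer and the fingers below 0.5 N and linear speed of reamer below 0.02 m/s and angular speed of reamer below 0.2 rad/s); the robot touches nothing.
It fails at once if the screwdriver is disturbed (moved more than 25 mm) (distance of screwdriver from where it was at the start of the episode above 0.025 m).
It fails at once if the steel block is disturbed (moved more than 25 mm) (distance of parallel from where it was at the start of the episode above 0.025 m).
It fails at once if the mallet is disturbed (moved more than 25 mm) (distance of mallet from where it was at the start of the episode above 0.025 m).
It fails at once if the reamer is yanked: pulled up against the jaws (its point 12.5 to 30 mm above the bench) with more than 90 N between it and the holder (contact force between reamer and holder above 90 N and z of reamer in the frame of holder between 0.0125 and 0.03 m).
It also fails if it takes over 72 s, if anything falls off the work surface, if the arm or the gripper's body presses on something with over 40 N, if the wrist force passes 120 N, or if a joint passes its speed limit or range.

## Working session

There is one attempt and no reset: what is moved stays moved. The work goes in short steps, Python scripts to look and compute and a tool call to move; the robot and the scene stay as the last step left them, time stands still between calls to the robot, and variables do not carry over. Pictures are saved under pics/ and viewed, at most 10 in all, crops included, and the job is handed in when it is done.

Besides the shell and the picture viewer there is one more tool, called after "Emit:" as name([rows], argument=value, ...), one row to a line, values as JSON. carry_out: Moves the arm, as the interface text tells. Its arguments: {"type":"object","properties":{"targets":{"type":"array","items":{"type":"object","properties":{"tx":{"type":"number","minimum":-1,"maximum":1},"ty":{"type":"number","minimum":-1,"maximum":1},"tz":{"type":"number","minimum":-1,"maximum":1},"wx":{"type":"number","minimum":-1,"maximum":1},"wy":{"type":"number","minimum":-1,"maximum":1},"wz":{"type":"number","minimum":-1,"maximum":1}}}},"claw":{"type":"number"}},"required":["targets"]}

```bash
mkdir -p pics; cat > h.py <<'E'
from rig import ctrl
import numpy as np, cv2
from scipy.spatial.transform import Rotation as Ro
def grab(n,save=None):
    im,d=ctrl.grab_frame(n)
    if save: cv2.imwrite(f'pics/{save}.png',im[:,:,::-1])
    return im,d
def px(cam,uv,z=None,depth=None):
    c=ctrl.get_calibration(cam);K=np.array(c['camera_matrix']);D=np.array(c['distortion']);R=np.array(c['R']);t=np.array(c['t'])
    uv=np.array(uv,float).reshape(-1,1,2)
    n=cv2.undistortPoints(uv,K,D).reshape(-1,2);ray=np.c_[n,np.ones(len(n))]
    o=-R.T@t;w=ray@R
    s=((z-o[2])/w[:,2]) if z is not None else np.asarray(depth,float)
    return o+w*s[:,None]
def cloud(cam,d):
    v,u=np.nonzero(d>0)
    return px(cam,np.c_[u,v],depth=d[v,u]),u,v
E
python3 - <<'E'
from h import *
o=ctrl.get_obs();print({k:np.round(v,3) for k,v in o.items()})
for c in['scene','side','wrist']:
    im,d=grab(c,c+'0');np.savez(f'/tmp/{c}0.npz',im=im,d=d)
    if c=='wrist':continue
    for q in['reamer','holder','slot_top','jaws','mat','tray','bay','reamer_handle','parallel','mallet']:
        for r in ctrl.tip_of(c,q)[:3]:
            u,v=np.round(r['uv']).astype(int)
            dd=d[v,u] if 0<=v<400 and 0<=u<640 else 0
            print(c,q,np.round(r['uv'],0),round(r['confidence'],2),np.round(px(c,[r['uv']],depth=[dd])[0],3))
a=cv2.imread('pics/scene0.png');b=cv2.imread('pics/side0.png')
E
```

```text
{'clock': np.float64(0.0), 'joints': array([ 1.238,  0.435,  0.025,  1.574, -0.012,  1.134, -0.075]), 'dq': array([ 0.001,  0.   ,  0.001,  0.   ,  0.   , -0.001,  0.   ]), 'joint_torque': array([-1.0000e-03, -6.6785e+01,  9.8500e-01, -3.1446e+01, -6.1000e-02,
        4.3000e-02,  0.0000e+00]), 'position': array([ 0.142, -0.608,  0.226]), 'orientation': array([-3.14,  0.  ,  0.23]), 'force': array([1.466, 1.207, 0.021]), 'ft_torque': array([ 0.003,  0.025, -0.007]), 'grip_force': np.float64(0.0), 'gripper_width': np.float64(0.092)}
scene reamer [285. 226.] 0.59 [ 0.668 -0.047  0.026]
scene reamer [338. 223.] 0.58 [0.564 0.036 0.065]
scene holder [340. 228.] 0.63 [0.567 0.046 0.057]
scene slot_top [339. 214.] 0.78 [0.55  0.02  0.069]
scene slot_top [383. 186.] 0.35 [ 0.388 -0.01   0.026]
scene jaws [335. 216.] 0.97 [0.558 0.013 0.057]
scene jaws [412. 310.] 0.65 [0.535 0.297 0.006]
scene mat [272. 154.] 0.79 [ 0.572 -0.285  0.004]
scene mat [391. 288.] 0.27 [0.546 0.229 0.018]
scene tray [405. 306.] 0.91 [0.542 0.28  0.007]
scene reamer_handle [452. 198.] 0.92 [0.366 0.184 0.193]
scen
[... 242 characters left out ...]
.] 0.92 [0.351 0.171 0.009]
side reamer [380. 226.] 0.57 [ 0.665 -0.053  0.006]
side holder [322. 216.] 0.63 [ 0.546 -0.012  0.049]
side holder [246. 255.] 0.57 [ 0.376 -0.032  0.027]
side holder [275. 145.] 0.35 [0.525 0.248 0.017]
side slot_top [319. 201.] 0.77 [0.548 0.011 0.069]
side jaws [316. 204.] 0.93 [0.543 0.014 0.059]
side tray [275. 144.] 0.68 [0.527 0.248 0.022]
side bay [274. 138.] 0.64 [0.533 0.281 0.008]
side reamer_handle [386. 201.] 0.95 [ 0.662 -0.061  0.101]
side reamer_handle [317. 177.] 0.82 [0.541 0.003 0.155]
side reamer_handle [193. 138.] 0.59 [0.342 0.159 0.187]
side parallel [249. 258.] 0.74 [ 0.38  -0.041  0.025]
side mallet [402. 205.] 0.58 [ 0.731 -0.025  0.014]
```

View pics/scene0.png

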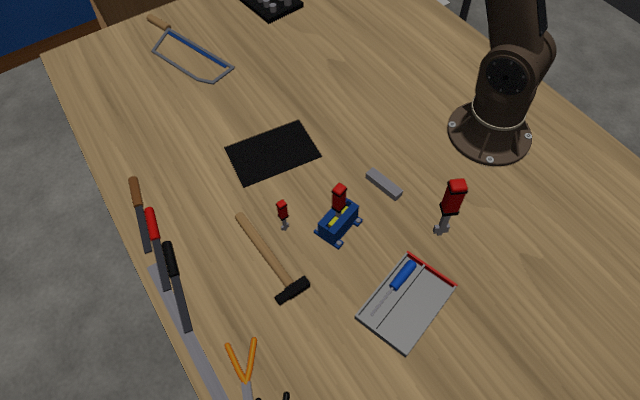

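View pics/side0.png

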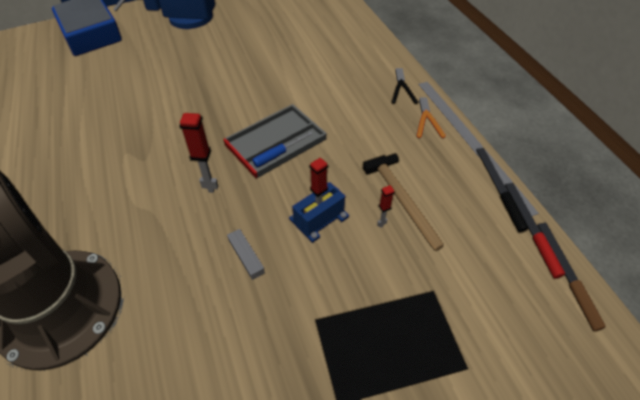

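The scene view shows the target reamer in the blue holder at (339,195), with a small look-alike at (283,212) and a large one at (454,200). The side view is blurrier: target at (319,178), mat at (392,345), tray at (275,140). Next I fit the poses from depth.

```bash
python3 - <<'E'
from h import *
def rect(p): 
    (c,s,a)=cv2.minAreaRect(p[:,:2].astype(np.float32)*1000);return np.round(c,1),np.round(s,1),round(a,1)
for c in['scene','side']:
    f=np.load(f'/tmp/{c}0.npz');P,u,v=cloud(c,f['d']);hsv=cv2.cvtColor(f['im'],cv2.COLOR_RGB2HSV)[v,u].astype(int);H,S,V=hsv.T
    def box(x0,x1,y0,y1,z0,z1):return (P[:,0]>x0)&(P[:,0]<x1)&(P[:,1]>y0)&(P[:,1]<y1)&(P[:,2]>z0)&(P[:,2]<z1)
    blue=(H>95)&(H<130)&(S>120)
    red=((H<8)|(H>172))&(S>140)
    m=blue&box(.45,.65,-.08,.1,.055,.072);print(c,'holder top',m.sum(),rect(P[m]),P[m][:,2].mean())
    m=blue&box(.45,.65,-.08,.1,-.01,.072);print(c,'holder all',m.sum(),rect(P[m]))
    yl=(H>20)&(H<35)&(S>150)&box(.45,.65,-.08,.1,.04,.072);print('jaws',yl.sum(),rect(P[yl]),P[yl].mean(0))
    m=red&box(.45,.62,-.08,.1,.09,.2);print('handle',m.sum(),rect(P[m]),P[m].mean(0),P[m].min(0),P[m].max(0))
    m=red&box(.45,.62,-.08,.1,.17,.2);print('handle top',m.sum(),rect(P[m]),P[m].mean(0))
    m=(V<50)&box(.38,.75,-.5,-.1,-.01,.02);print('mat',m.sum(),rect(P[m]),P[m][:,2].mean())
    m=(S<40)&box(.38,.72,.12,.45,.018,.03);print('tray walls',m.sum(),rect(P[m]))
    m=((S<40)|red)&box(.38,.72,.12,.45,-.01,.03);print('tray',m.sum(),rect(P[m]))
    m=red&box(.4,.72,.12,.45,.01,.03);print('redwall',m.sum(),rect(P[m]),P[m].mean(0))
    m=blue&box(.38,.72,.12,.45,-.01,.05);print('screwdr',m.sum(),rect(P[m]))
    m=box(.3,.46,-.1,.06,.018,.035);print('parallel',m.sum(),rect(P[m]))
    m=red&box(.28,.42,.1,.25,.1,.35);print('big',P[m].mean(0),P[m].max(0))
    m=red&box(.62,.72,-.12,.0,.04,.35);print('small',P[m].mean(0),P[m].max(0))
    m=box(.62,.95,-.3,.15,.012,.05)&~red;print('mallet',P[m].min(0),P[m].max(0))
E
```

```text
scene holder top 511 (array([550.5,  16.1]), array([105.4,  50.7]), 18.6) 0.06330980886139613
scene holder all 964 (array([551.3,  15.2]), array([106.2,  79.3]), 18.8)
jaws 68 (array([551.3,  14.8]), array([70.6, 12.8]), 20.2) [0.55737651 0.01694583 0.05832663]
handle 307 (array([550.8,  16.5]), array([30.4, 23.3]), 23.5) [0.55389345 0.02096699 0.15138858] [0.53352869 0.00154773 0.09971839] [0.56808032 0.0302811  0.18182706]
handle top 113 (array([550.4,  15.7]), array([28.3, 22.3]), 20.0) [0.55175102 0.01735163 0.17704724]
mat 3539 (array([ 572.8, -246.3]), array([251.3, 236.4]), 83.3) 0.004500449142574477
tray walls 815 (array([537.6, 273.8]), array([206.4, 143. ]), 17.3)
tray 5136 (array([528.5, 271. ]), array([226., 143.]), 17.3)
redwall 244 (array([436. , 242.9]), array([  9. , 140.8]), 17.0) [0.43604406 0.24422084 0.01917569]
screwdr 330 (array([496.3, 217. ]), array([98.9, 23.7]), 17.4)
parallel 428 (array([377.8, -21.1]), array([ 34.5, 112. ]), 9.7)
big [0.35641302 0.18025129 0.18925337] [0.37087321 0.19667373 0.22885181]
small [ 0.6683938  -0.04895422  0.10788281] [ 0.676855
[... 622 characters left out ...]
52925 0.17757305]
mat 10854 (array([ 566.3, -292. ]), array([157.8, 236.3]), 83.2) 0.0052616289537956214
tray walls 780 (array([538.2, 273. ]), array([202.9, 144.7]), 16.8)
tray 3351 (array([533.7, 271.9]), array([212.1, 147.1]), 17.1)
redwall 196 (array([435.8, 243.2]), array([  7.9, 144.3]), 17.1) [0.43549762 0.23904126 0.0199458 ]
screwdr 351 (array([503.5, 225.8]), array([93.3, 41.2]), 18.1)
parallel 743 (array([376.5, -21.4]), array([ 30.5, 111.2]), 10.6)
big [0.34714413 0.16462041 0.18708868] [0.36769803 0.19165496 0.22836595]
small [ 0.66282837 -0.05794677  0.1089304 ] [ 0.67542876 -0.0438515   0.13174424]
mallet [ 0.65511215 -0.29344849  0.01200206] [0.9498202  0.14955673 0.04919512]
```

```bash
cat >> h.py <<'E'
HOL=np.array([.5495,.0145,0]);PSI=.327
def tool(psi,alpha):  # approach tilted alpha from down toward heading psi
    return (Ro.from_euler('z',psi)*Ro.from_euler('y',-alpha)*Ro.from_euler('x',np.pi))
def cur():
    o=ctrl.get_obs();return np.array(o['position']),Ro.from_euler('xyz',o['orientation'])
def plan(p,R,P,Q,n=1,f=1.0):
    """print n calls from pose p,R to P,Q"""
    dw=(R.inv()*Q).as_rotvec()
    a,b=p,R
    for k in range(1,n+1):
        P1=p+(P-p)*k/n;Q1=R*Ro.from_rotvec(dw*k/n)
        t=b.inv().apply(P1-a)/.12;w=(b.inv()*Q1).as_rotvec()/np.pi
        print('t',np.round(t,3),'w',np.round(w,4));a,b=P1,Q1
    return P,Q
def state():
    o=ctrl.get_obs();print({k:np.round(o[k],3).tolist() for k in('clock','joints','position','orientation','force','gripper_width','grip_force')})
E
python3 - <<'E'
from h import *
p,R=cur();Q=tool(PSI,.9);a=Q.apply([0,0,1]);print(a,Q.as_euler('xyz'))
G=HOL+[0,0,.136]+.011*a
pre=G-.11*a;print(pre,G)
plan(p,R,pre,Q,6)
E
```

```text
[ 0.74181858  0.2516073  -0.62160997] [ 3.14159265 -0.9         0.327     ]
[ 0.47605996 -0.01040912  0.19753939] [0.55766    0.01726768 0.12916229]
t [ 0.641 -0.703  0.041] w [ 0.0023  0.0477 -0.0048]
t [ 0.637 -0.693  0.142] w [ 0.0023  0.0477 -0.0048]
t [ 0.619 -0.682  0.241] w [ 0.0023  0.0477 -0.0048]
t [ 0.586 -0.671  0.336] w [ 0.0023  0.0477 -0.0048]
t [ 0.539 -0.66   0.426] w [ 0.0023  0.0477 -0.0048]
t [ 0.479 -0.649  0.507] w [ 0.0023  0.0477 -0.0048]
```

Emit:
carry_out([
  {"tx": 0.16, "ty": -0.18, "tz": 0.01, "wy": 0.012},
  {"tx": 0.32, "ty": -0.35, "tz": 0.02, "wy": 0.024},
  {"tx": 0.48, "ty": -0.53, "tz": 0.03, "wy": 0.036},
  {"tx": 0.64, "ty": -0.7, "tz": 0.04, "wy": 0.048},
  {"tx": 0.72, "ty": -0.79, "tz": 0.05, "wy": 0.054},
  {"tx": 0.8, "ty": -0.88, "tz": 0.06, "wy": 0.06},
  {"tx": 0.88, "ty": -0.96, "tz": 0.06, "wy": 0.066},
  {"tx": 0.9, "ty": -0.99, "tz": 0.06, "wy": 0.068},
], claw=-1)

```text
validation failed for argument at $.ta...
```

```bash
python3 - <<'E'
from h import *
state()
p,R=cur();Q=tool(PSI,.9);a=Q.apply([0,0,1])
G=HOL+[0,0,.136]+.011*a
plan(p,R,G-.11*a,Q,4)
E
```

```text
{'clock': 1.15, 'joints': [1.238, 0.434, 0.025, 1.573, -0.012, 1.134, -0.075], 'position': [0.142, -0.609, 0.227], 'orientation': [3.142, 0.0, 0.23], 'force': [0.673, -0.051, 0.092], 'gripper_width': 0.092, 'grip_force': 0.0}
t [ 0.961 -1.055  0.061] w [ 0.0035  0.0716 -0.0072]
t [ 0.945 -1.032  0.287] w [ 0.0035  0.0716 -0.0072]
t [ 0.879 -1.006  0.505] w [ 0.0035  0.0716 -0.0072]
t [ 0.765 -0.981  0.701] w [ 0.0035  0.0716 -0.0072]
```

Emit:
carry_out([
  {"tx": 0.16, "ty": -0.18, "tz": 0.01, "wx": 0, "wy": 0.012, "wz": 0},
  {"tx": 0.32, "ty": -0.35, "tz": 0.02, "wx": 0, "wy": 0.024, "wz": 0},
  {"tx": 0.48, "ty": -0.53, "tz": 0.03, "wx": 0, "wy": 0.036, "wz": 0},
  {"tx": 0.64, "ty": -0.7, "tz": 0.04, "wx": 0, "wy": 0.048, "wz": 0},
  {"tx": 0.72, "ty": -0.79, "tz": 0.05, "wx": 0, "wy": 0.054, "wz": 0},
  {"tx": 0.8, "ty": -0.88, "tz": 0.06, "wx": 0, "wy": 0.06, "wz": 0},
  {"tx": 0.88, "ty": -0.96, "tz": 0.06, "wx": 0, "wy": 0.066, "wz": 0},
  {"tx": 0.9, "ty": -0.99, "tz": 0.06, "wx": 0, "wy": 0.07, "wz": 0},
], claw=-1)

```text
clock: 1.95
position: [0.2212, -0.4675, 0.2196]
orientation: [-3.141, -0.221, 0.231]
force: [-0.7, 0.2, -0.4]
gripper_width: 0.0917
grip_force: 0.0
```

```bash
python3 - <<'E'
from h import *
state()
p,R=cur();Q=tool(PSI,.9);a=Q.apply([0,0,1])
G=HOL+[0,0,.136]+.011*a
plan(p,R,G-.11*a,Q,4)
E
```

```text
{'clock': 1.95, 'joints': [1.253, 0.264, -0.089, 1.873, -0.235, 0.98, -0.044], 'position': [0.221, -0.467, 0.22], 'orientation': [-3.141, -0.221, 0.231], 'force': [-0.666, 0.169, -0.366], 'gripper_width': 0.092, 'grip_force': 0.0}
t [ 0.707 -0.806  0.206] w [ 0.0041  0.054  -0.0066]
t [ 0.677 -0.788  0.334] w [ 0.0041  0.054  -0.0066]
t [ 0.627 -0.769  0.455] w [ 0.0041  0.054  -0.0066]
t [ 0.556 -0.75   0.565] w [ 0.0041  0.054  -0.0066]
```

```bash
python3 - <<'E'
from h import *
p,R=cur();Q=tool(PSI,.75);a=Q.apply([0,0,1])
G=HOL+[0,0,.136]+.011*a
print(G-.11*a)
plan(p,R,G-.11*a+[0,0,.01],Q,4)
E
```

```text
[ 0.48559363 -0.00717553  0.2084372 ]
t [ 0.737 -0.808  0.168] w [ 0.0036  0.0421 -0.0069]
t [ 0.725 -0.789  0.274] w [ 0.0036  0.0421 -0.0069]
t [ 0.698 -0.77   0.377] w [ 0.0036  0.0421 -0.0069]
t [ 0.658 -0.751  0.475] w [ 0.0036  0.0421 -0.0069]
```

Emit:
carry_out([
  {"tx": 0.1, "ty": -0.1, "tz": 0.02, "wx": 0, "wy": 0.006, "wz": 0},
  {"tx": 0.22, "ty": -0.24, "tz": 0.05, "wx": 0, "wy": 0.012, "wz": 0},
  {"tx": 0.36, "ty": -0.4, "tz": 0.08, "wx": 0, "wy": 0.02, "wz": 0},
  {"tx": 0.5, "ty": -0.55, "tz": 0.1, "wx": 0, "wy": 0.028, "wz": -0.002},
  {"tx": 0.62, "ty": -0.68, "tz": 0.14, "wx": 0, "wy": 0.036, "wz": -0.004},
  {"tx": 0.74, "ty": -0.81, "tz": 0.17, "wx": 0.003, "wy": 0.042, "wz": -0.007},
  {"tx": 0.82, "ty": -0.9, "tz": 0.2, "wx": 0.003, "wy": 0.047, "wz": -0.007},
  {"tx": 0.88, "ty": -0.97, "tz": 0.22, "wx": 0.003, "wy": 0.052, "wz": -0.008},
])

```text
clock: 2.75
position: [0.3006, -0.3292, 0.2168]
orientation: [-3.14, -0.384, 0.257]
force: [-0.3, 0.2, 0.1]
gripper_width: 0.0916
grip_force: 0.0
```

```bash
python3 - <<'E'
from h import *
state()
p,R=cur();Q=tool(PSI,.75);a=Q.apply([0,0,1])
G=HOL+[0,0,.136]+.011*a
plan(p,R,G-.11*a+[0,0,.01],Q,3)
E
```

```text
{'clock': 2.75, 'joints': [1.203, 0.126, -0.212, 2.115, -0.464, 0.835, -0.017], 'position': [0.301, -0.329, 0.217], 'orientation': [-3.14, -0.384, 0.257], 'force': [-0.32, 0.216, 0.099], 'gripper_width': 0.092, 'grip_force': 0.0}
t [ 0.673 -0.735  0.268] w [ 0.0039  0.0388 -0.0064]
t [ 0.649 -0.717  0.358] w [ 0.0039  0.0388 -0.0064]
t [ 0.615 -0.7    0.444] w [ 0.0039  0.0388 -0.0064]
```

```bash
python3 - <<'E'
from h import *
p,R=cur()
plan(p,R,np.array([.44,-.2,.225]),R,1)
E
```

```text
t [ 1.321 -0.746  0.462] w [ 0. -0. -0.]
```

Emit:
carry_out([
  {"tx": 0.1, "ty": -0.06, "tz": 0.04, "wx": 0, "wy": 0, "wz": 0},
  {"tx": 0.24, "ty": -0.14, "tz": 0.09, "wx": 0, "wy": 0, "wz": 0},
  {"tx": 0.38, "ty": -0.23, "tz": 0.14, "wx": 0, "wy": 0, "wz": 0},
  {"tx": 0.52, "ty": -0.31, "tz": 0.19, "wx": 0, "wy": 0, "wz": 0},
  {"tx": 0.66, "ty": -0.4, "tz": 0.24, "wx": 0, "wy": 0, "wz": 0},
  {"tx": 0.8, "ty": -0.48, "tz": 0.29, "wx": 0, "wy": 0, "wz": 0},
  {"tx": 0.92, "ty": -0.55, "tz": 0.33, "wx": 0, "wy": 0, "wz": 0},
  {"tx": 1, "ty": -0.6, "tz": 0.36, "wx": 0, "wy": 0, "wz": 0},
])

```text
clock: 3.55
position: [0.4059, -0.2273, 0.2219]
orientation: [-3.14, -0.384, 0.257]
force: [-0.0, -0.4, 0.5]
gripper_width: 0.0916
grip_force: 0.0
```

```bash
python3 - <<'E'
from h import *
state()
p,R=cur();Q=tool(PSI,.75);a=Q.apply([0,0,1])
G=HOL+[0,0,.136]+.011*a
plan(p,R,G-.11*a+[0,0,.01],Q,2)
E
```

```text
{'clock': 3.55, 'joints': [0.963, 0.091, -0.356, 2.143, -0.409, 0.702, -0.415], 'position': [0.406, -0.227, 0.222], 'orientation': [-3.14, -0.384, 0.257], 'force': [-0.044, -0.4, 0.478], 'gripper_width': 0.092, 'grip_force': 0.0}
t [ 0.508 -0.803  0.222] w [ 0.0058  0.0582 -0.0095]
t [ 0.482 -0.783  0.327] w [ 0.0058  0.0582 -0.0095]
```

Emit:
carry_out([
  {"tx": 0.06, "ty": -0.1, "tz": 0.03, "wx": 0, "wy": 0.007, "wz": 0},
  {"tx": 0.15, "ty": -0.22, "tz": 0.06, "wx": 0, "wy": 0.015, "wz": 0},
  {"tx": 0.22, "ty": -0.35, "tz": 0.09, "wx": 0.002, "wy": 0.025, "wz": -0.004},
  {"tx": 0.3, "ty": -0.48, "tz": 0.13, "wx": 0.003, "wy": 0.035, "wz": -0.005},
  {"tx": 0.38, "ty": -0.6, "tz": 0.17, "wx": 0.004, "wy": 0.044, "wz": -0.007},
  {"tx": 0.46, "ty": -0.72, "tz": 0.2, "wx": 0.005, "wy": 0.052, "wz": -0.008},
  {"tx": 0.52, "ty": -0.82, "tz": 0.22, "wx": 0.006, "wy": 0.058, "wz": -0.01},
  {"tx": 0.56, "ty": -0.9, "tz": 0.25, "wx": 0.006, "wy": 0.064, "wz": -0.01},
])

```text
clock: 4.35
position: [0.449, -0.1047, 0.2194]
orientation: [-3.138, -0.586, 0.291]
force: [0.3, 0.0, 0.3]
gripper_width: 0.0916
grip_force: 0.0
```

```bash
python3 - <<'E'
from h import *
state()
p,R=cur();Q=tool(PSI,.75);a=Q.apply([0,0,1])
G=HOL+[0,0,.136]+.011*a
plan(p,R,G-.11*a+[0,0,.01],Q,1)
E
```

```text
{'clock': 4.35, 'joints': [0.911, 0.024, -0.507, 2.331, -0.862, 0.475, -0.153], 'position': [0.449, -0.105, 0.219], 'orientation': [-3.138, -0.586, 0.291], 'force': [0.334, 0.031, 0.272], 'gripper_width': 0.092, 'grip_force': 0.0}
t [ 0.433 -0.69   0.299] w [ 0.006   0.0523 -0.0091]
```

```bash
python3 - <<'E'
from h import *
p,R=cur();Q=tool(PSI,.6);a=Q.apply([0,0,1])
G=HOL+[0,0,.136]+.011*a
print(G,a)
P,Q=plan(p,R,G-.085*a,Q,1)
plan(P,Q,G,Q,1)
E
```

```text
[0.55538194 0.01649502 0.12692131] [ 0.53472219  0.18136511 -0.82533561]
t [ 0.513 -0.697  0.566] w [ 0.0053  0.0045 -0.0095]
t [0.    0.    0.708] w [0. 0. 0.]
```

Emit:
carry_out([
  {"tx": 0.06, "ty": -0.09, "tz": 0.07, "wx": 0, "wy": 0, "wz": 0},
  {"tx": 0.15, "ty": -0.2, "tz": 0.16, "wx": 0, "wy": 0, "wz": -0.002},
  {"tx": 0.24, "ty": -0.33, "tz": 0.27, "wx": 0.002, "wy": 0.002, "wz": -0.004},
  {"tx": 0.33, "ty": -0.45, "tz": 0.37, "wx": 0.003, "wy": 0.003, "wz": -0.006},
  {"tx": 0.42, "ty": -0.57, "tz": 0.46, "wx": 0.004, "wy": 0.004, "wz": -0.008},
  {"tx": 0.48, "ty": -0.65, "tz": 0.53, "wx": 0.005, "wy": 0.0045, "wz": -0.0095},
  {"tx": 0.513, "ty": -0.697, "tz": 0.566, "wx": 0.0053, "wy": 0.0045, "wz": -0.0095},
  {"tx": 0.513, "ty": -0.697, "tz": 0.566, "wx": 0.0053, "wy": 0.0045, "wz": -0.0095},
])

```text
clock: 5.15
position: [0.5098, 0.0017, 0.1967]
orientation: [-3.14, -0.599, 0.328]
force: [0.7, 0.2, -0.6]
gripper_width: 0.0916
grip_force: 0.0
```

```bash
python3 - <<'E'
from h import *
state()
im,d=grab('wrist','w1')
P,u,v=cloud('wrist',d);H,S,V=cv2.cvtColor(im,cv2.COLOR_RGB2HSV)[v,u].astype(int).T
m=((H<8)|(H>172))&(S>140)&(abs(P[:,0]-.55)<.05)&(abs(P[:,1]-.015)<.05)&(P[:,2]>.165)
print(m.sum(),P[m].mean(0) if m.any() else 0, cv2.minAreaRect(P[m][:,:2].astype(np.float32)*1000) if m.sum()>5 else 0)
p,R=cur();Q=tool(PSI,.6);a=Q.apply([0,0,1]);plan(p,R,HOL+[0,0,.136]+.011*a,Q)
E
```

```text
{'clock': 5.15, 'joints': [0.619, 0.117, -0.61, 2.33, -0.733, 0.201, -0.528], 'position': [0.51, 0.002, 0.197], 'orientation': [-3.14, -0.599, 0.328], 'force': [0.714, 0.241, -0.567], 'gripper_width': 0.092, 'grip_force': 0.0}
1407 [0.54725998 0.01426035 0.17666055] ((548.5206298828125, 14.633885383605957), (27.045690536499023, 23.155864715576172), 18.41617202758789)
t [0.005 0.002 0.707] w [-0.0004  0.0004  0.0001]
```

View pics/w1.png

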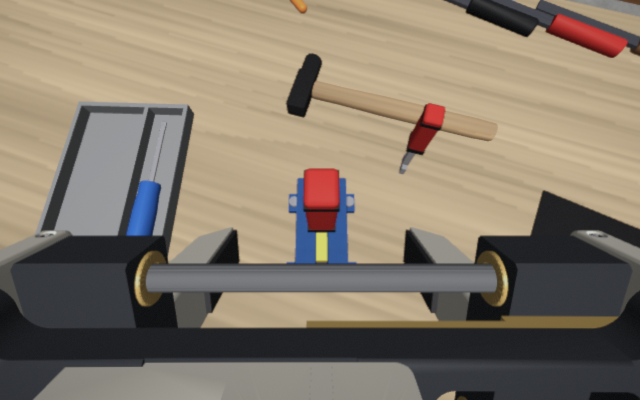

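The wrist view shows the handle top at (321,190), centred between the fingers, with yellow jaws below it. Depth puts its centre at (0.5485, 0.0146), which agrees with the earlier fit. I'll advance and grip.

Emit:
carry_out([
  {"tx": 0, "ty": 0, "tz": 0.06, "wx": 0, "wy": 0, "wz": 0},
  {"tx": 0, "ty": 0, "tz": 0.16, "wx": 0, "wy": 0, "wz": 0},
  {"tx": 0, "ty": 0, "tz": 0.28, "wx": 0, "wy": 0, "wz": 0},
  {"tx": 0, "ty": 0, "tz": 0.4, "wx": 0, "wy": 0, "wz": 0},
  {"tx": 0, "ty": 0, "tz": 0.52, "wx": 0, "wy": 0, "wz": 0},
  {"tx": 0, "ty": 0, "tz": 0.63, "wx": 0, "wy": 0, "wz": 0},
  {"tx": 0, "ty": 0, "tz": 0.7, "wx": 0, "wy": 0, "wz": 0},
  {"tx": 0, "ty": 0, "tz": 0.7, "wx": 0, "wy": 0, "wz": 0},
])

```text
clock: 6.0
position: [0.5582, 0.0125, 0.1408]
orientation: [-3.128, -0.578, 0.322]
force: [0.4, 0.4, -0.4]
gripper_width: 0.0918
grip_force: 0.0
```

```bash
python3 - <<'E'
from h import *
state()
E
```

```text
{'clock': 6.0, 'joints': [0.241, 0.268, -0.273, 2.305, -1.318, 0.118, 0.037], 'position': [0.558, 0.013, 0.141], 'orientation': [-3.128, -0.578, 0.322], 'force': [0.364, 0.355, -0.412], 'gripper_width': 0.092, 'grip_force': 0.0}
```

Joints 5 and 6 are at their limits with this tilt, so I'll go to a steeper tool tilt (0.25 rad).

```bash
python3 - <<'E'
from h import *
p,R=cur();Q=tool(PSI,.25);a=Q.apply([0,0,1]);print(a)
plan(p,R,np.array([.5487,.0146,.140])+.011*a,Q)
E
```

```text
[ 0.23429408  0.079467   -0.96891242]
t [-0.091 -0.041  0.055] w [-0.0036 -0.1044 -0.0009]
```

Emit:
carry_out([
  {"tx": -0.01, "ty": 0, "tz": 0, "wx": 0, "wy": -0.012, "wz": 0},
  {"tx": -0.02, "ty": -0.01, "tz": 0.01, "wx": 0, "wy": -0.028, "wz": 0},
  {"tx": -0.04, "ty": -0.02, "tz": 0.02, "wx": -0.001, "wy": -0.045, "wz": 0},
  {"tx": -0.05, "ty": -0.03, "tz": 0.03, "wx": -0.002, "wy": -0.062, "wz": 0},
  {"tx": -0.07, "ty": -0.04, "tz": 0.04, "wx": -0.003, "wy": -0.08, "wz": 0},
  {"tx": -0.08, "ty": -0.04, "tz": 0.05, "wx": -0.004, "wy": -0.095, "wz": 0},
  {"tx": -0.09, "ty": -0.04, "tz": 0.055, "wx": -0.004, "wy": -0.104, "wz": 0},
  {"tx": -0.09, "ty": -0.04, "tz": 0.055, "wx": -0.004, "wy": -0.104, "wz": 0},
])

```text
clock: 6.8
position: [0.5513, 0.0159, 0.1299]
orientation: [3.14, -0.252, 0.326]
force: [-0.5, -0.1, -0.2]
gripper_width: 0.0921
grip_force: 0.0
```

```bash
python3 - <<'E'
from h import *
state()
p,R=cur();Q=tool(PSI,.25);a=Q.apply([0,0,1]);print(a)
plan(p,R,np.array([.5487,.0146,.140])+.011*a,Q)
E
```

```text
{'clock': 6.8, 'joints': [-0.496, 0.332, 0.519, 2.116, -0.473, 0.539, -0.881], 'position': [0.551, 0.016, 0.13], 'orientation': [3.14, -0.252, 0.326], 'force': [-0.478, -0.077, -0.246], 'gripper_width': 0.092, 'grip_force': 0.0}
[ 0.23429408  0.079467   -0.96891242]
t [-0.002  0.003  0.004] w [ 0.0005 -0.0006 -0.0004]
```

Emit:
carry_out([
  {"tx": 0, "ty": 0, "tz": 0, "wx": 0, "wy": 0, "wz": 0},
  {"tx": 0, "ty": 0, "tz": 0, "wx": 0, "wy": 0, "wz": 0},
  {"tx": 0, "ty": 0, "tz": 0, "wx": 0, "wy": 0, "wz": 0},
  {"tx": 0, "ty": 0, "tz": 0, "wx": 0, "wy": 0, "wz": 0},
  {"tx": 0, "ty": 0, "tz": 0, "wx": 0, "wy": 0, "wz": 0},
  {"tx": 0, "ty": 0, "tz": 0, "wx": 0, "wy": 0, "wz": 0},
  {"tx": 0, "ty": 0, "tz": 0, "wx": 0, "wy": 0, "wz": 0},
  {"tx": 0, "ty": 0, "tz": 0, "wx": 0, "wy": 0, "wz": 0},
], claw=1)

```text
clock: 7.6
position: [0.5508, 0.0154, 0.1298]
orientation: [3.139, -0.251, 0.328]
force: [0.4, -0.1, -0.5]
gripper_width: 0.0326
grip_force: 0.0
```

```bash
python3 - <<'E'
from h import *
state()
# rocking: rotate tool pose about point (HOLxy, z=.008) about holder y by th (lean to +x_h)
p,R=cur();piv=np.array([.5487,.0146,.008]);yh=np.array([-np.sin(PSI),np.cos(PSI),0])
for th in[.14,.28,-.14,-.28]:
    D=Ro.from_rotvec(yh*th);print(th);plan(p,R,piv+D.apply(p-piv),D*R)
E
```

```text
{'clock': 7.6, 'joints': [-0.497, 0.332, 0.521, 2.117, -0.473, 0.538, -0.879], 'position': [0.551, 0.015, 0.13], 'orientation': [3.139, -0.251, 0.328], 'force': [0.367, -0.057, -0.494], 'gripper_width': 0.033, 'grip_force': 0.0}
0.14
t [0.134 0.    0.047] w [ 0.0001 -0.0446 -0.0001]
0.28
t [0.26  0.    0.113] w [ 0.0001 -0.0891 -0.0002]
-0.14
t [-0.139 -0.    -0.028] w [-0.0001  0.0446  0.0001]
-0.28
t [-0.281 -0.    -0.037] w [-0.0001  0.0891  0.0002]
```

Emit:
carry_out([
  {"tx": 0, "ty": 0, "tz": 0, "wx": 0, "wy": 0, "wz": 0},
  {"tx": 0, "ty": 0, "tz": 0, "wx": 0, "wy": 0, "wz": 0},
  {"tx": 0, "ty": 0, "tz": 0, "wx": 0, "wy": 0, "wz": 0},
  {"tx": 0, "ty": 0, "tz": 0, "wx": 0, "wy": 0, "wz": 0},
  {"tx": 0.03, "ty": 0, "tz": 0.01, "wx": 0, "wy": -0.011, "wz": 0},
  {"tx": 0.067, "ty": 0, "tz": 0.02, "wx": 0, "wy": -0.022, "wz": 0},
  {"tx": 0.1, "ty": 0, "tz": 0.033, "wx": 0, "wy": -0.033, "wz": 0},
  {"tx": 0.134, "ty": 0, "tz": 0.047, "wx": 0, "wy": -0.0446, "wz": 0},
])

```text
clock: 8.4
position: [0.5654, 0.0202, 0.1287]
orientation: [3.14, -0.107, 0.327]
force: [-9.7, -1.6, 14.6]
gripper_width: 0.024
grip_force: 30.0
```

```bash
cat >> h.py <<'E'
piv=np.array([.5487,.0146,.008]);yh=np.array([-np.sin(PSI),np.cos(PSI),0])
P0=np.array([.5508,.0154,.1298]);R0=Ro.from_euler('xyz',[3.14,-.251,.328])
def rock(ths):
    p,R=cur()
    for th in ths:
        D=Ro.from_rotvec(yh*th);print(th);plan(p,R,piv+D.apply(P0-piv),D*R0)
E
python3 - <<'E'
from h import *
state(); rock([.14,.2,.28])
E
```

```text
{'clock': 8.4, 'joints': [-0.546, 0.428, 0.58, 1.965, -0.389, 0.745, -0.985], 'position': [0.565, 0.02, 0.129], 'orientation': [3.14, -0.107, 0.327], 'force': [-9.674, -1.611, 14.594], 'gripper_width': 0.024, 'grip_force': 30.0}
0.14
t [ 0.013 -0.002  0.005] w [ 0.      0.0012 -0.0004]
0.2
t [ 0.071 -0.002  0.022] w [ 0.0001 -0.0179 -0.0004]
0.28
t [ 0.147 -0.002  0.051] w [ 0.0001 -0.0434 -0.0004]
```

Emit:
carry_out([
  {"tx": 0.03, "ty": 0, "tz": 0.005, "wx": 0, "wy": -0.009, "wz": 0},
  {"tx": 0.06, "ty": 0, "tz": 0.01, "wx": 0, "wy": -0.018, "wz": 0},
  {"tx": 0.09, "ty": 0, "tz": 0.017, "wx": 0, "wy": -0.027, "wz": 0},
  {"tx": 0.115, "ty": 0, "tz": 0.025, "wx": 0, "wy": -0.036, "wz": 0},
  {"tx": 0.135, "ty": 0, "tz": 0.033, "wx": 0, "wy": -0.0446, "wz": 0},
  {"tx": 0.135, "ty": 0, "tz": 0.033, "wx": 0, "wy": -0.0446, "wz": 0},
  {"tx": 0.1, "ty": 0, "tz": 0.02, "wx": 0, "wy": -0.034, "wz": 0},
  {"tx": 0.05, "ty": 0, "tz": 0.01, "wx": 0, "wy": -0.017, "wz": 0},
])

```text
clock: 9.2
position: [0.573, 0.0231, 0.1275]
orientation: [3.139, -0.059, 0.329]
force: [-0.8, 1.8, 4.8]
gripper_width: 0.0242
grip_force: 30.0
```

```bash
python3 - <<'E'
from h import *
state(); rock([.0,-.14])
E
```

```text
{'clock': 9.2, 'joints': [-0.552, 0.467, 0.59, 1.906, -0.372, 0.816, -1.01], 'position': [0.573, 0.023, 0.128], 'orientation': [3.139, -0.059, 0.329], 'force': [-0.759, 1.788, 4.81], 'gripper_width': 0.024, 'grip_force': 29.999}
0.0
t [-0.195  0.001 -0.03 ] w [0.0004 0.0613 0.0003]
-0.14
t [-0.337  0.    -0.031] w [0.0004 0.1058 0.0004]
```

Emit:
carry_out([
  {"tx": -0.05, "ty": 0, "tz": -0.012, "wx": 0, "wy": 0.015, "wz": 0},
  {"tx": -0.1, "ty": 0, "tz": -0.022, "wx": 0, "wy": 0.031, "wz": 0},
  {"tx": -0.15, "ty": 0, "tz": -0.03, "wx": 0, "wy": 0.047, "wz": 0},
  {"tx": -0.195, "ty": 0, "tz": -0.035, "wx": 0, "wy": 0.061, "wz": 0},
  {"tx": -0.23, "ty": 0, "tz": -0.037, "wx": 0, "wy": 0.072, "wz": 0},
  {"tx": -0.27, "ty": 0, "tz": -0.038, "wx": 0, "wy": 0.084, "wz": 0},
  {"tx": -0.3, "ty": 0, "tz": -0.038, "wx": 0, "wy": 0.095, "wz": 0},
  {"tx": -0.337, "ty": 0, "tz": -0.038, "wx": 0, "wy": 0.106, "wz": 0},
])

```text
clock: 10.0
position: [0.5358, 0.0102, 0.1311]
orientation: [3.137, -0.395, 0.33]
force: [7.3, 5.8, -3.5]
gripper_width: 0.0236
grip_force: 30.0
```

```bash
python3 - <<'E'
from h import *
state(); rock([-.14,-.28,0])
E
```

```text
{'clock': 10.0, 'joints': [-0.349, 0.253, 0.362, 2.259, -0.673, 0.332, -0.65], 'position': [0.536, 0.01, 0.131], 'orientation': [3.137, -0.395, 0.33], 'force': [7.314, 5.847, -3.51], 'gripper_width': 0.024, 'grip_force': 30.003}
-0.14
t [-0.016 -0.001  0.013] w [ 0.0006 -0.0013  0.0005]
-0.28
t [-0.155 -0.001 -0.016] w [0.0005 0.0433 0.0006]
0
t [ 0.118 -0.001  0.06 ] w [ 0.0007 -0.0458  0.0004]
```

Emit:
carry_out([
  {"tx": -0.03, "ty": 0, "tz": -0.003, "wx": 0, "wy": 0.005, "wz": 0},
  {"tx": -0.06, "ty": 0, "tz": -0.006, "wx": 0, "wy": 0.011, "wz": 0},
  {"tx": -0.09, "ty": 0, "tz": -0.01, "wx": 0, "wy": 0.017, "wz": 0},
  {"tx": -0.125, "ty": 0, "tz": -0.015, "wx": 0, "wy": 0.023, "wz": 0},
  {"tx": -0.155, "ty": 0, "tz": -0.02, "wx": 0, "wy": 0.028, "wz": 0},
  {"tx": -0.155, "ty": 0, "tz": -0.02, "wx": 0, "wy": 0.028, "wz": 0},
  {"tx": -0.12, "ty": 0, "tz": -0.015, "wx": 0, "wy": 0.02, "wz": 0},
  {"tx": -0.07, "ty": 0, "tz": -0.007, "wx": 0, "wy": 0.01, "wz": 0},
])

```text
clock: 10.8
position: [0.5264, 0.0064, 0.128]
orientation: [3.139, -0.422, 0.327]
force: [0.4, 0.3, -2.5]
gripper_width: 0.0237
grip_force: 30.0
```

```bash
python3 - <<'E'
from h import *
state(); rock([0])
E
```

```text
{'clock': 10.8, 'joints': [-0.277, 0.239, 0.292, 2.299, -0.764, 0.284, -0.548], 'position': [0.526, 0.006, 0.128], 'orientation': [3.139, -0.422, 0.327], 'force': [0.381, 0.252, -2.513], 'gripper_width': 0.024, 'grip_force': 29.997}
0
t [ 0.203 -0.006  0.075] w [ 0.0004 -0.0543 -0.0005]
```

Emit:
carry_out([
  {"tx": 0.04, "ty": 0, "tz": 0.01, "wx": 0, "wy": -0.01, "wz": 0},
  {"tx": 0.08, "ty": 0, "tz": 0.022, "wx": 0, "wy": -0.021, "wz": 0},
  {"tx": 0.12, "ty": 0, "tz": 0.035, "wx": 0, "wy": -0.032, "wz": 0},
  {"tx": 0.16, "ty": 0, "tz": 0.05, "wx": 0, "wy": -0.043, "wz": 0},
  {"tx": 0.18, "ty": 0, "tz": 0.06, "wx": 0, "wy": -0.049, "wz": 0},
  {"tx": 0.2, "ty": 0, "tz": 0.065, "wx": 0, "wy": -0.054, "wz": 0},
  {"tx": 0.2, "ty": 0, "tz": 0.065, "wx": 0, "wy": -0.054, "wz": 0},
  {"tx": 0.2, "ty": 0, "tz": 0.065, "wx": 0, "wy": -0.054, "wz": 0},
])

```text
clock: 11.6
position: [0.5496, 0.0152, 0.1298]
orientation: [3.139, -0.252, 0.328]
force: [-2.8, -0.3, -2.7]
gripper_width: 0.0242
grip_force: 30.0
```

```bash
python3 - <<'E'
from h import *
state()
p,R=cur()
im,d=grab('side');P,u,v=cloud('side',d);H,S,V=cv2.cvtColor(im,cv2.COLOR_RGB2HSV)[v,u].astype(int).T
m=(H>20)&(H<35)&(S>150)&(np.hypot(P[:,0]-.5487,P[:,1]-.0146)<.07)&(P[:,2]>.04)&(P[:,2]<.072)
xh=(P[m]-piv)@[np.cos(PSI),np.sin(PSI),0];print('jaws x',np.sort(np.round(xh*1000))[::3])
m=((H<8)|(H>172))&(S>140)&(np.hypot(P[:,0]-.5487,P[:,1]-.0146)<.06)&(P[:,2]>.09)
q=P[m]-piv;x=q@[np.cos(PSI),np.sin(PSI),0];print('handle lean slope',np.polyfit(q[:,2],x,1),q[:,2].min(),q[:,2].max())
plan(p,R,p+[0,0,.01],R)
E
```

```text
{'clock': 11.6, 'joints': [-0.505, 0.331, 0.531, 2.121, -0.481, 0.538, -0.87], 'position': [0.55, 0.015, 0.13], 'orientation': [3.139, -0.252, 0.328], 'force': [-2.816, -0.278, -2.701], 'gripper_width': 0.024, 'grip_force': 30.0}
jaws x [-38. -36. -34. -31. -28. -25. -23. -20. -18.]
handle lean slope [-0.0737739  -0.00287302] 0.09699937113948875 0.1215927217984285
t [ 0.021  0.    -0.081] w [0. 0. 0.]
```

Emit:
carry_out([
  {"tx": 0.002, "ty": 0, "tz": -0.008, "wx": 0, "wy": 0, "wz": 0},
  {"tx": 0.004, "ty": 0, "tz": -0.016, "wx": 0, "wy": 0, "wz": 0},
  {"tx": 0.006, "ty": 0, "tz": -0.024, "wx": 0, "wy": 0, "wz": 0},
  {"tx": 0.008, "ty": 0, "tz": -0.032, "wx": 0, "wy": 0, "wz": 0},
  {"tx": 0.01, "ty": 0, "tz": -0.04, "wx": 0, "wy": 0, "wz": 0},
  {"tx": 0.012, "ty": 0, "tz": -0.048, "wx": 0, "wy": 0, "wz": 0},
  {"tx": 0.014, "ty": 0, "tz": -0.056, "wx": 0, "wy": 0, "wz": 0},
  {"tx": 0.016, "ty": 0, "tz": -0.064, "wx": 0, "wy": 0, "wz": 0},
])

```text
clock: 12.45
position: [0.5507, 0.0152, 0.1386]
orientation: [3.139, -0.253, 0.328]
force: [-1.1, 0.5, -2.9]
gripper_width: 0.0242
grip_force: 30.0
```

Emit:
carry_out([
  {"tx": 0.002, "ty": 0, "tz": -0.008, "wx": 0, "wy": 0, "wz": 0},
  {"tx": 0.004, "ty": 0, "tz": -0.016, "wx": 0, "wy": 0, "wz": 0},
  {"tx": 0.006, "ty": 0, "tz": -0.024, "wx": 0, "wy": 0, "wz": 0},
  {"tx": 0.008, "ty": 0, "tz": -0.032, "wx": 0, "wy": 0, "wz": 0},
  {"tx": 0.01, "ty": 0, "tz": -0.04, "wx": 0, "wy": 0, "wz": 0},
  {"tx": 0.012, "ty": 0, "tz": -0.048, "wx": 0, "wy": 0, "wz": 0},
  {"tx": 0.014, "ty": 0, "tz": -0.056, "wx": 0, "wy": 0, "wz": 0},
  {"tx": 0.016, "ty": 0, "tz": -0.064, "wx": 0, "wy": 0, "wz": 0},
])

```text
clock: 13.25
position: [0.5502, 0.0151, 0.1463]
orientation: [3.139, -0.253, 0.328]
force: [0.7, 0.3, -1.4]
gripper_width: 0.0239
grip_force: 30.0
```

Emit:
carry_out([
  {"tx": 0.01, "ty": 0, "tz": -0.04, "wx": 0, "wy": 0, "wz": 0},
  {"tx": 0.026, "ty": 0, "tz": -0.1, "wx": 0, "wy": 0, "wz": 0},
  {"tx": 0.052, "ty": 0, "tz": -0.2, "wx": 0, "wy": 0, "wz": 0},
  {"tx": 0.085, "ty": 0, "tz": -0.33, "wx": 0, "wy": 0, "wz": 0},
  {"tx": 0.12, "ty": 0, "tz": -0.46, "wx": 0, "wy": 0, "wz": 0},
  {"tx": 0.15, "ty": 0, "tz": -0.58, "wx": 0, "wy": 0, "wz": 0},
  {"tx": 0.18, "ty": 0, "tz": -0.7, "wx": 0, "wy": 0, "wz": 0},
  {"tx": 0.21, "ty": 0, "tz": -0.8, "wx": 0, "wy": 0, "wz": 0},
])

```text
clock: 14.05
position: [0.5507, 0.0153, 0.2472]
orientation: [3.139, -0.254, 0.328]
force: [0.9, 0.1, -1.3]
gripper_width: 0.0239
grip_force: 30.0
```

```bash
python3 - <<'E'
from h import *
state()
im,d=grab('side','s2');im2,d2=grab('scene')
for c,i,dd in(('side',im,d),('scene',im2,d2)):
    P,u,v=cloud(c,dd);H,S,V=cv2.cvtColor(i,cv2.COLOR_RGB2HSV)[v,u].astype(int).T
    m=((H<8)|(H>172))&(S>140)&(np.hypot(P[:,0]-.5487,P[:,1]-.0146)<.07)&(P[:,2]>.1)
    print(c,m.sum(),P[m].min(0),P[m].max(0))
    m=(np.hypot(P[:,0]-.5487,P[:,1]-.0146)<.045)&(P[:,2]>.075)&(P[:,2]<.18)
    q=P[m]
    for z in np.arange(.08,.18,.01):
        s=q[abs(q[:,2]-z)<.005]
        if len(s): print(round(z,3),len(s),s.mean(0).round(3))
E
python3 - <<'E'
import cv2
a=cv2.imread('pics/s2.png')[100:300,200:460];cv2.imwrite('pics/s2c.png',cv2.resize(a,None,fx=2.5,fy=2.5))
E
```

```text
{'clock': 14.05, 'joints': [-0.65, 0.165, 0.66, 1.977, -0.247, 0.804, -1.101], 'position': [0.551, 0.015, 0.247], 'orientation': [3.139, -0.254, 0.328], 'force': [0.886, 0.087, -1.277], 'gripper_width': 0.024, 'grip_force': 30.0}
side 144 [ 0.51548421 -0.04147689  0.22156458] [0.55409666 0.02217266 0.31030418]
0.13 14 [0.553 0.014 0.131]
0.14 32 [0.553 0.013 0.141]
0.15 48 [0.553 0.012 0.15 ]
0.16 52 [0.551 0.013 0.16 ]
0.17 30 [0.552 0.013 0.17 ]
scene 324 [ 0.50693177 -0.01314304  0.22130026] [0.56901165 0.03794106 0.59900047]
0.13 3 [0.556 0.016 0.129]
0.14 13 [0.557 0.018 0.141]
0.15 24 [0.559 0.019 0.15 ]
0.16 31 [0.56  0.018 0.16 ]
0.17 17 [0.556 0.018 0.17 ]
```

View pics/s2c.png

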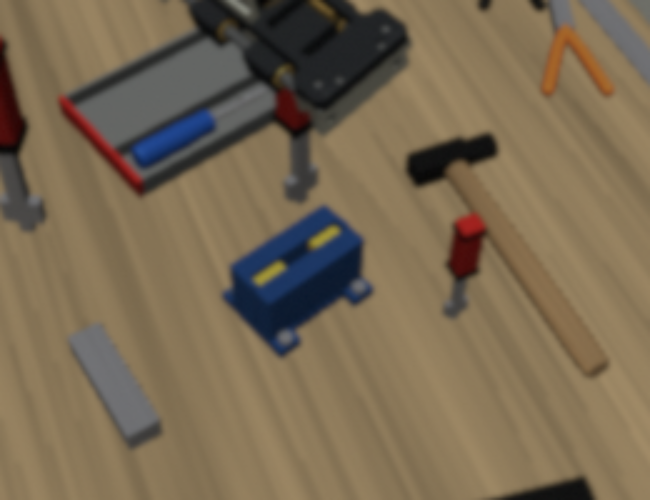

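The reamer is out, hanging at (298,165) in the crop and roughly upright, with its point about 12 cm up. I'll carry it to the mat while tilting the handle outward.

```bash
python3 - <<'E'
from h import *
p,R=cur()
def tcp(X,psi,al):
    Q=tool(psi,al);return np.array(X)+.011*Q.apply([0,0,1]),Q
a=R.apply([0,0,1]);print('grip pt',p-.011*a)
for X,psi,al in[((.57,-.09,.26),.18,-.05),((.6,-.2,.25),.03,-.45),((.613,-.298,.15),-.119,-.9)]:
    P,Q=tcp(X,psi,al);print(X);plan(p,R,P,Q);p,R=P,Q
E
```

```text
grip pt [0.54899619 0.01465749 0.25839318]
(0.57, -0.09, 0.26)
t [-0.136  0.881 -0.044] w [-0.0039 -0.0974  0.047 ]
(0.6, -0.2, 0.25)
t [0.051 0.941 0.072] w [ 0.0119 -0.1271  0.0466]
(0.613, -0.298, 0.15)
t [0.399 0.809 0.704] w [ 0.0299 -0.143   0.0373]
```

Emit:
carry_out([
  {"tx": -0.01, "ty": 0.05, "tz": 0, "wx": 0, "wy": -0.008, "wz": 0.003},
  {"tx": -0.025, "ty": 0.15, "tz": -0.01, "wx": 0, "wy": -0.02, "wz": 0.008},
  {"tx": -0.045, "ty": 0.28, "tz": -0.015, "wx": -0.001, "wy": -0.033, "wz": 0.015},
  {"tx": -0.065, "ty": 0.41, "tz": -0.02, "wx": -0.002, "wy": -0.046, "wz": 0.022},
  {"tx": -0.085, "ty": 0.54, "tz": -0.03, "wx": -0.002, "wy": -0.06, "wz": 0.029},
  {"tx": -0.105, "ty": 0.67, "tz": -0.035, "wx": -0.003, "wy": -0.074, "wz": 0.036},
  {"tx": -0.12, "ty": 0.78, "tz": -0.04, "wx": -0.004, "wy": -0.087, "wz": 0.042},
  {"tx": -0.136, "ty": 0.88, "tz": -0.044, "wx": -0.004, "wy": -0.0974, "wz": 0.047},
])

```text
clock: 14.95
position: [0.5683, -0.0903, 0.246]
orientation: [3.141, 0.056, 0.179]
force: [1.2, 0.1, -2.0]
gripper_width: 0.0238
grip_force: 30.0
```

Emit:
carry_out([
  {"tx": 0.007, "ty": 0.13, "tz": 0.01, "wx": 0.001, "wy": -0.016, "wz": 0.006},
  {"tx": 0.014, "ty": 0.26, "tz": 0.02, "wx": 0.003, "wy": -0.032, "wz": 0.012},
  {"tx": 0.02, "ty": 0.38, "tz": 0.03, "wx": 0.005, "wy": -0.048, "wz": 0.018},
  {"tx": 0.027, "ty": 0.5, "tz": 0.04, "wx": 0.006, "wy": -0.064, "wz": 0.024},
  {"tx": 0.033, "ty": 0.62, "tz": 0.05, "wx": 0.008, "wy": -0.08, "wz": 0.03},
  {"tx": 0.04, "ty": 0.74, "tz": 0.06, "wx": 0.01, "wy": -0.096, "wz": 0.036},
  {"tx": 0.046, "ty": 0.85, "tz": 0.066, "wx": 0.011, "wy": -0.112, "wz": 0.042},
  {"tx": 0.051, "ty": 0.94, "tz": 0.072, "wx": 0.012, "wy": -0.127, "wz": 0.047},
])

```text
clock: 15.75
position: [0.5941, -0.2006, 0.2367]
orientation: [3.14, 0.456, 0.027]
force: [-0.1, 0.7, -1.1]
gripper_width: 0.0237
grip_force: 30.0
```

```bash
python3 - <<'E'
from h import *
state()
p,R=cur()
Q=tool(-.119,-.9);a=Q.apply([0,0,1])
plan(p,R,np.array((.613,-.298,.15))+.011*a,Q)
E
```

```text
{'clock': 15.75, 'joints': [-0.16, 0.807, 0.737, 1.174, -0.283, 1.732, -1.022], 'position': [0.594, -0.201, 0.237], 'orientation': [3.14, 0.456, 0.027], 'force': [-0.127, 0.699, -1.099], 'gripper_width': 0.024, 'grip_force': 30.0}
t [0.401 0.805 0.673] w [ 0.0298 -0.1411  0.0365]
```

```bash
python3 - <<'E'
from h import *
p,R=cur()
Q=tool(-.119,-.7);a=Q.apply([0,0,1])
plan(p,R,np.array((.595,-.296,.13))+.011*a,Q)
E
```

```text
t [0.358 0.785 0.894] w [ 0.0259 -0.0775  0.039 ]
```

Emit:
carry_out([
  {"tx": 0.03, "ty": 0.08, "tz": 0.07, "wx": 0.003, "wy": -0.008, "wz": 0.004},
  {"tx": 0.08, "ty": 0.18, "tz": 0.19, "wx": 0.006, "wy": -0.018, "wz": 0.009},
  {"tx": 0.13, "ty": 0.3, "tz": 0.33, "wx": 0.01, "wy": -0.029, "wz": 0.015},
  {"tx": 0.19, "ty": 0.42, "tz": 0.47, "wx": 0.014, "wy": -0.041, "wz": 0.021},
  {"tx": 0.25, "ty": 0.55, "tz": 0.62, "wx": 0.018, "wy": -0.054, "wz": 0.027},
  {"tx": 0.3, "ty": 0.66, "tz": 0.75, "wx": 0.022, "wy": -0.066, "wz": 0.033},
  {"tx": 0.34, "ty": 0.74, "tz": 0.85, "wx": 0.025, "wy": -0.074, "wz": 0.037},
  {"tx": 0.36, "ty": 0.785, "tz": 0.894, "wx": 0.026, "wy": -0.078, "wz": 0.039},
])

```text
clock: 16.55
position: [0.5871, -0.2955, 0.1194]
orientation: [-3.14, 0.703, -0.12]
force: [-0.1, 0.4, -1.2]
gripper_width: 0.0237
grip_force: 30.0
```

```bash
cat >> h.py <<'E'
def pts(cams,box):
    out=[]
    for c in cams:
        im,d=grab(c);P,u,v=cloud(c,d);hs=cv2.cvtColor(im,cv2.COLOR_RGB2HSV)[v,u].astype(int)
        m=np.all((P>np.array(box)[:,0])&(P<np.array(box)[:,1]),axis=1);out.append((P[m],hs[m],u[m],v[m]))
    return out
def isred(h): return ((h[:,0]<8)|(h[:,0]>172))&(h[:,1]>140)
E
python3 - <<'E'
from h import *
state()
p,R=cur()
for (P,h,u,v),c in zip(pts(['side','scene'],[[.42,.75],[-.42,-.15],[.012,.3]]),['side','scene']):
    r=isred(h);print(c,'red',r.sum(),P[r].mean(0).round(3) if r.any() else 0, P[r].min(0).round(3),P[r].max(0).round(3))
    g=(h[:,1]<70)&(h[:,2]>60)&(P[:,2]<.1)&(P[:,0]<.6)
    for x in np.arange(.45,.61,.01):
        s=P[g&(abs(P[:,0]-x)<.005)]
        if len(s)>2: print(round(x,2),len(s),np.median(s,0).round(3))
E
```

```text
{'clock': 16.55, 'joints': [0.063, 1.127, 0.716, 0.917, -0.322, 1.904, -1.045], 'position': [0.587, -0.295, 0.119], 'orientation': [-3.14, 0.703, -0.12], 'force': [-0.147, 0.408, -1.194], 'gripper_width': 0.024, 'grip_force': 30.0}
side red 698 [ 0.59  -0.297  0.14 ] [ 0.553 -0.355  0.098] [ 0.741 -0.281  0.299]
0.49 38 [ 0.492 -0.285  0.056]
0.5 61 [ 0.5   -0.287  0.07 ]
0.51 61 [ 0.51  -0.289  0.072]
0.52 65 [ 0.52  -0.29   0.076]
0.53 62 [ 0.53  -0.29   0.084]
0.54 63 [ 0.54  -0.291  0.091]
0.55 39 [ 0.548 -0.294  0.097]
scene red 111 [ 0.579 -0.289  0.127] [ 0.56  -0.305  0.093] [ 0.696 -0.26   0.274]
0.49 7 [ 0.493 -0.282  0.057]
0.5 24 [ 0.499 -0.282  0.065]
0.51 26 [ 0.51  -0.284  0.07 ]
0.52 25 [ 0.52  -0.285  0.073]
0.53 17 [ 0.53  -0.286  0.082]
0.54 20 [ 0.54  -0.287  0.091]
0.55 12 [ 0.548 -0.287  0.095]
```

```bash
python3 - <<'E'
from h import *
p,R=cur()
for X,al in[((.595,-.296,.088),-.65),((.608,-.298,.052),-.55),((.617,-.299,.025),-.48)]:
    Q=tool(-.119,al);P=np.array(X)+.011*Q.apply([0,0,1]);plan(p,R,P,Q);p,R=P,Q
E
```

```text
t [ 0.228 -0.001  0.258] w [-0.0004  0.0164 -0.    ]
t [0.278 0.004 0.172] w [0.     0.0318 0.    ]
t [ 0.188 -0.001  0.152] w [0.     0.0223 0.    ]
```

Emit:
carry_out([
  {"tx": 0.028, "ty": 0, "tz": 0.03, "wx": 0, "wy": 0.002, "wz": 0},
  {"tx": 0.057, "ty": 0, "tz": 0.065, "wx": 0, "wy": 0.004, "wz": 0},
  {"tx": 0.085, "ty": 0, "tz": 0.097, "wx": 0, "wy": 0.006, "wz": 0},
  {"tx": 0.114, "ty": 0, "tz": 0.13, "wx": 0, "wy": 0.008, "wz": 0},
  {"tx": 0.143, "ty": 0, "tz": 0.16, "wx": 0, "wy": 0.01, "wz": 0},
  {"tx": 0.171, "ty": 0, "tz": 0.195, "wx": 0, "wy": 0.012, "wz": 0},
  {"tx": 0.2, "ty": 0, "tz": 0.225, "wx": 0, "wy": 0.014, "wz": 0},
  {"tx": 0.228, "ty": 0, "tz": 0.258, "wx": 0, "wy": 0.0164, "wz": 0},
])

```text
clock: 17.45
position: [0.5899, -0.2947, 0.0817]
orientation: [-3.141, 0.646, -0.118]
force: [6.9, 0.4, 10.7]
gripper_width: 0.0242
grip_force: 30.0
```

Emit:
carry_out([
  {"tx": 0.035, "ty": 0, "tz": 0.022, "wx": 0, "wy": 0.004, "wz": 0},
  {"tx": 0.07, "ty": 0, "tz": 0.043, "wx": 0, "wy": 0.008, "wz": 0},
  {"tx": 0.105, "ty": 0, "tz": 0.065, "wx": 0, "wy": 0.012, "wz": 0},
  {"tx": 0.14, "ty": 0, "tz": 0.086, "wx": 0, "wy": 0.016, "wz": 0},
  {"tx": 0.175, "ty": 0, "tz": 0.108, "wx": 0, "wy": 0.02, "wz": 0},
  {"tx": 0.21, "ty": 0, "tz": 0.13, "wx": 0, "wy": 0.024, "wz": 0},
  {"tx": 0.245, "ty": 0, "tz": 0.15, "wx": 0, "wy": 0.028, "wz": 0},
  {"tx": 0.278, "ty": 0, "tz": 0.172, "wx": 0, "wy": 0.032, "wz": 0},
])

```text
clock: 18.25
position: [0.6045, -0.2967, 0.0456]
orientation: [3.141, 0.544, -0.118]
force: [3.8, -1.0, 5.0]
gripper_width: 0.0239
grip_force: 30.0
```

```bash
cat >> h.py <<'E'
def reamer_view(box=[[.42,.75],[-.42,-.15],[.008,.3]],cams=['side']):
  for (P,h,u,v),c in zip(pts(cams,box),cams):
    r=isred(h);print(c,'red',r.sum(),P[r].mean(0).round(3) if r.any() else 0, P[r].min(0).round(3),P[r].max(0).round(3))
    g=(h[:,1]<70)&(h[:,2]>60)&(P[:,2]<.1)&(P[:,0]<.6)
    for x in np.arange(box[0][0],.61,.02):
        s=P[g&(abs(P[:,0]-x)<.01)]
        if len(s)>2: print(round(x,2),len(s),np.median(s,0).round(3))
E
python3 - <<'E'
from h import *
state();reamer_view()
p,R=cur()
for X,al in[((.617,-.299,.025),-.48)]:
    Q=tool(-.119,al);P=np.array(X)+.011*Q.apply([0,0,1]);plan(p,R,P,Q);p,R=P,Q
E
```

```text
{'clock': 18.25, 'joints': [0.036, 1.11, 0.695, 1.072, -0.386, 1.635, -1.044], 'position': [0.605, -0.297, 0.046], 'orientation': [3.141, 0.544, -0.118], 'force': [3.754, -0.993, 4.971], 'gripper_width': 0.024, 'grip_force': 30.0}
side red 588 [ 0.6   -0.299  0.075] [ 0.561 -0.355  0.008] [ 0.749 -0.263  0.286]
0.48 18 [ 0.487 -0.283  0.019]
0.5 106 [ 0.5   -0.286  0.031]
0.52 99 [ 0.52  -0.289  0.032]
0.54 100 [ 0.54  -0.291  0.04 ]
0.56 60 [ 0.556 -0.292  0.046]
0.6 44 [ 0.598 -0.315  0.06 ]
t [0.184 0.007 0.179] w [0.0003 0.0203 0.0003]
```

Emit:
carry_out([
  {"tx": 0.023, "ty": 0, "tz": 0.02, "wx": 0, "wy": 0.003, "wz": 0},
  {"tx": 0.047, "ty": 0, "tz": 0.042, "wx": 0, "wy": 0.005, "wz": 0},
  {"tx": 0.07, "ty": 0, "tz": 0.064, "wx": 0, "wy": 0.008, "wz": 0},
  {"tx": 0.094, "ty": 0, "tz": 0.086, "wx": 0, "wy": 0.01, "wz": 0},
  {"tx": 0.12, "ty": 0, "tz": 0.11, "wx": 0, "wy": 0.013, "wz": 0},
  {"tx": 0.14, "ty": 0, "tz": 0.13, "wx": 0, "wy": 0.015, "wz": 0},
  {"tx": 0.165, "ty": 0, "tz": 0.152, "wx": 0, "wy": 0.018, "wz": 0},
  {"tx": 0.184, "ty": 0, "tz": 0.174, "wx": 0, "wy": 0.02, "wz": 0},
])

```text
clock: 19.1
position: [0.6114, -0.2971, 0.0149]
orientation: [-3.141, 0.484, -0.118]
force: [3.1, -1.0, 3.1]
gripper_width: 0.0237
grip_force: 30.0
```

```bash
python3 - <<'E'
from h import *
state();reamer_view()
E
```

```text
{'clock': 19.1, 'joints': [0.031, 1.11, 0.684, 1.129, -0.415, 1.529, -1.038], 'position': [0.611, -0.297, 0.015], 'orientation': [-3.141, 0.484, -0.118], 'force': [3.064, -0.965, 3.148], 'gripper_width': 0.024, 'grip_force': 30.001}
side red 548 [ 0.603 -0.299  0.051] [ 0.565 -0.355  0.009] [ 0.75  -0.27   0.281]
0.48 29 [ 0.486 -0.283  0.022]
0.5 104 [ 0.5   -0.287  0.031]
0.52 90 [ 0.52  -0.288  0.028]
0.54 92 [ 0.54  -0.291  0.03 ]
0.56 74 [ 0.558 -0.292  0.032]
0.6 3 [ 0.6   -0.381  0.097]
```

Emit:
carry_out([
  {"tx": 0.005, "ty": 0, "tz": 0.008, "wx": 0, "wy": 0, "wz": 0},
  {"tx": 0.009, "ty": 0, "tz": 0.016, "wx": 0, "wy": 0, "wz": 0},
  {"tx": 0.013, "ty": 0, "tz": 0.024, "wx": 0, "wy": 0, "wz": 0},
  {"tx": 0.017, "ty": 0, "tz": 0.032, "wx": 0, "wy": 0, "wz": 0},
  {"tx": 0.017, "ty": 0, "tz": 0.032, "wx": 0, "wy": 0, "wz": 0},
  {"tx": 0.017, "ty": 0, "tz": 0.032, "wx": 0, "wy": 0, "wz": 0},
  {"tx": 0.017, "ty": 0, "tz": 0.032, "wx": 0, "wy": 0, "wz": 0},
  {"tx": 0.017, "ty": 0, "tz": 0.032, "wx": 0, "wy": 0, "wz": 0},
])

```text
clock: 19.95
position: [0.6113, -0.2971, 0.0109]
orientation: [-3.141, 0.484, -0.118]
force: [1.5, -0.1, 1.2]
gripper_width: 0.024
grip_force: 30.0
```

Emit:
carry_out([
  {"tx": 0, "ty": 0, "tz": 0, "wx": 0, "wy": 0, "wz": 0},
  {"tx": 0, "ty": 0, "tz": 0, "wx": 0, "wy": 0, "wz": 0},
  {"tx": 0, "ty": 0, "tz": 0, "wx": 0, "wy": 0, "wz": 0},
  {"tx": 0, "ty": 0, "tz": 0, "wx": 0, "wy": 0, "wz": 0},
  {"tx": 0, "ty": 0, "tz": 0, "wx": 0, "wy": 0, "wz": 0},
  {"tx": 0, "ty": 0, "tz": 0, "wx": 0, "wy": 0, "wz": 0},
  {"tx": 0, "ty": 0, "tz": 0, "wx": 0, "wy": 0, "wz": 0},
  {"tx": 0, "ty": 0, "tz": 0, "wx": 0, "wy": 0, "wz": 0},
], claw=-1)

```text
clock: 20.75
position: [0.6115, -0.2971, 0.011]
orientation: [-3.141, 0.484, -0.118]
force: [0.8, 0.4, -0.5]
gripper_width: 0.0833
grip_force: 0.0
```

Emit:
carry_out([
  {"tx": 0, "ty": 0, "tz": -0.05, "wx": 0, "wy": 0, "wz": 0},
  {"tx": 0, "ty": 0, "tz": -0.15, "wx": 0, "wy": 0, "wz": 0},
  {"tx": 0, "ty": 0, "tz": -0.27, "wx": 0, "wy": 0.01, "wz": 0},
  {"tx": 0, "ty": 0, "tz": -0.4, "wx": 0, "wy": 0.03, "wz": 0},
  {"tx": 0, "ty": 0, "tz": -0.54, "wx": 0, "wy": 0.06, "wz": 0},
  {"tx": 0, "ty": 0, "tz": -0.68, "wx": 0, "wy": 0.09, "wz": 0},
  {"tx": 0, "ty": 0, "tz": -0.8, "wx": 0, "wy": 0.12, "wz": 0},
  {"tx": 0, "ty": 0, "tz": -0.9, "wx": 0, "wy": 0.15, "wz": 0},
])

```text
clock: 21.55
position: [0.6628, -0.304, 0.1098]
orientation: [3.141, 0.004, -0.118]
force: [0.2, 0.4, -0.2]
gripper_width: 0.0917
grip_force: 0.0
```

```bash
python3 - <<'E'
from h import *
state();grab('wrist','w3')
box=[[.42,.75],[-.42,-.15],[.008,.06]]
for (P,h,u,v),c in zip(pts(['side','scene','wrist'],box),['side','scene','wrist']):
    r=isred(h)
    if r.sum()>10: print(c,r.sum(),P[r].mean(0).round(3),P[r][:,2].max(),cv2.minAreaRect(P[r][:,:2].astype(np.float32)*1000))
    g=(h[:,1]<70)&(h[:,2]>60)
    if g.sum()>10: print(' steel',P[g].mean(0).round(3),P[g].min(0).round(3),P[g].max(0).round(3))
E
```

```text
{'clock': 21.55, 'joints': [-0.021, 0.786, 0.685, 1.441, -0.522, 1.105, -0.932], 'position': [0.663, -0.304, 0.11], 'orientation': [3.141, 0.004, -0.118], 'force': [0.22, 0.394, -0.229], 'gripper_width': 0.092, 'grip_force': 0.0}
side 717 [ 0.609 -0.3    0.03 ] 0.03646321242490502 ((609.178955078125, -293.00750732421875), (33.687435150146484, 82.87137603759766), 83.2430648803711)
 steel [ 0.526 -0.288  0.024] [ 0.482 -0.297  0.008] [ 0.57  -0.276  0.036]
scene 302 [ 0.614 -0.292  0.027] 0.03817260764583308 ((608.80517578125, -303.412109375), (47.469120025634766, 83.87503051757812), 85.18135070800781)
 steel [ 0.526 -0.286  0.024] [ 0.483 -0.297  0.009] [ 0.566 -0.277  0.036]
wrist 1329 [ 0.632 -0.298  0.028] 0.03198557716791381 ((629.8993530273438, -298.0720520019531), (23.479248046875, 45.764068603515625), 82.7322769165039)
 steel [ 0.589 -0.293  0.028] [ 0.545 -0.311  0.009] [ 0.738 -0.151  0.033]
```

View pics/w3.png

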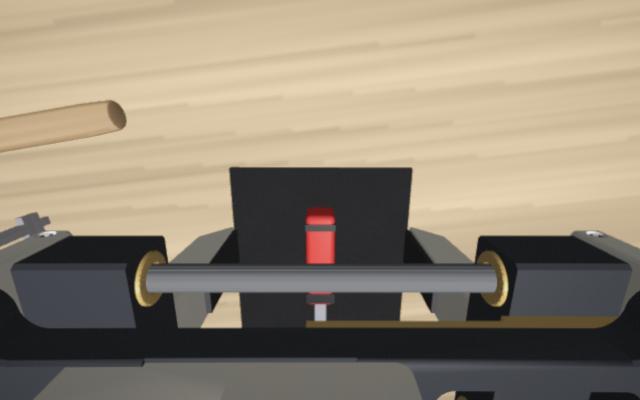

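The wrist view shows the reamer flat on the mat, handle at (320,255) between the open fingers. Depth gives a handle centre of about (0.609, -0.296), height 0.018 and yaw -7°. I'll regrasp it from above.

```bash
python3 - <<'E'
from h import *
p,R=cur();Q=tool(-.124,0)
P,Q=plan(p,R,np.array([.599,-.2943,.018]),Q)
plan(P,Q,P+[0,0,.1],Q)
E
```

```text
t [-0.517 -0.01   0.757] w [-0.0004  0.0039  0.0017]
t [-0.     0.    -0.833] w [0. 0. 0.]
```

Emit:
carry_out([
  {"tx": -0.1, "ty": 0, "tz": 0.06, "wx": 0, "wy": 0.002, "wz": 0},
  {"tx": -0.25, "ty": -0.005, "tz": 0.18, "wx": 0, "wy": 0.004, "wz": 0.002},
  {"tx": -0.4, "ty": -0.01, "tz": 0.32, "wx": 0, "wy": 0.004, "wz": 0.002},
  {"tx": -0.517, "ty": -0.01, "tz": 0.46, "wx": 0, "wy": 0.004, "wz": 0.002},
  {"tx": -0.517, "ty": -0.01, "tz": 0.58, "wx": 0, "wy": 0.004, "wz": 0.002},
  {"tx": -0.517, "ty": -0.01, "tz": 0.68, "wx": 0, "wy": 0.004, "wz": 0.002},
  {"tx": -0.517, "ty": -0.01, "tz": 0.74, "wx": 0, "wy": 0.004, "wz": 0.002},
  {"tx": -0.517, "ty": -0.01, "tz": 0.757, "wx": 0, "wy": 0.004, "wz": 0.002},
])

```text
clock: 22.55
position: [0.5992, -0.2942, 0.0153]
orientation: [-3.141, 0.001, -0.124]
force: [-0.6, -0.1, 0.7]
gripper_width: 0.0915
grip_force: 0.0
```

Emit:
carry_out([
  {"tx": 0, "ty": 0, "tz": 0, "wx": 0, "wy": 0, "wz": 0},
  {"tx": 0, "ty": 0, "tz": 0, "wx": 0, "wy": 0, "wz": 0},
  {"tx": 0, "ty": 0, "tz": 0, "wx": 0, "wy": 0, "wz": 0},
  {"tx": 0, "ty": 0, "tz": 0, "wx": 0, "wy": 0, "wz": 0},
  {"tx": 0, "ty": 0, "tz": 0, "wx": 0, "wy": 0, "wz": 0},
  {"tx": 0, "ty": 0, "tz": 0, "wx": 0, "wy": 0, "wz": 0},
  {"tx": 0, "ty": 0, "tz": 0, "wx": 0, "wy": 0, "wz": 0},
  {"tx": 0, "ty": 0, "tz": 0, "wx": 0, "wy": 0, "wz": 0},
], claw=1)

```text
clock: 23.35
position: [0.5987, -0.2944, 0.0165]
orientation: [-3.141, 0.0, -0.125]
force: [0.0, -0.4, 0.0]
gripper_width: 0.0325
grip_force: 0.0
```

Emit:
carry_out([
  {"tx": 0, "ty": 0, "tz": 0, "wx": 0, "wy": 0, "wz": 0},
  {"tx": 0, "ty": 0, "tz": 0, "wx": 0, "wy": 0, "wz": 0},
  {"tx": 0, "ty": 0, "tz": 0, "wx": 0, "wy": 0, "wz": 0},
  {"tx": 0, "ty": 0, "tz": -0.1, "wx": 0, "wy": 0, "wz": 0},
  {"tx": 0, "ty": 0, "tz": -0.25, "wx": 0, "wy": 0, "wz": 0},
  {"tx": 0, "ty": 0, "tz": -0.45, "wx": 0, "wy": 0, "wz": 0},
  {"tx": 0, "ty": 0, "tz": -0.7, "wx": 0, "wy": 0, "wz": 0},
  {"tx": 0, "ty": 0, "tz": -0.9, "wx": 0, "wy": 0, "wz": 0},
])

```text
clock: 24.15
position: [0.5991, -0.295, 0.1278]
orientation: [3.142, -0.002, -0.125]
force: [0.6, 0.2, -2.0]
gripper_width: 0.0233
grip_force: 30.0
```

```bash
python3 - <<'E'
from h import *
state();reamer_view([[.42,.75],[-.42,-.15],[.03,.2]],['side','scene'])
E
```

```text
{'clock': 24.15, 'joints': [-0.056, 0.674, 0.71, 1.613, -0.492, 1.039, -0.895], 'position': [0.599, -0.295, 0.128], 'orientation': [3.142, -0.002, -0.125], 'force': [0.568, 0.201, -1.996], 'gripper_width': 0.023, 'grip_force': 29.969}
side red 96 [ 0.572 -0.296  0.137] [ 0.567 -0.305  0.118] [ 0.585 -0.28   0.146]
scene red 147 [ 0.637 -0.295  0.142] [ 0.618 -0.312  0.123] [ 0.654 -0.285  0.151]
```

```bash
python3 - <<'E'
from h import *
p,R=cur();tx=np.cos(.298);ty=np.sin(.298)
E_=np.array([.4955,.287,.2]);ps=[.0]
for k in range(1,7):
    f=k/6;P=np.array([.599,-.295,0])*(1-f)+E_*f;P[2]=min(.128+.06*k,.23) if k<6 else .2
    Q=tool(-.125+3.565*f,0);plan(p,R,P,Q);p,R=P,Q
E
```

```text
t [-0.255 -0.792 -0.487] w [ 0.0011 -0.0019 -0.1891]
t [ 0.237 -0.786 -0.35 ] w [-0.      0.     -0.1891]
t [ 0.637 -0.518 -0.   ] w [ 0.      0.     -0.1891]
t [ 0.818 -0.073 -0.   ] w [-0.      0.     -0.1891]
t [0.719 0.397 0.   ] w [-0.      0.     -0.1891]
t [0.373 0.731 0.25 ] w [ 0.      0.     -0.1891]
```

Emit:
carry_out([
  {"tx": -0.02, "ty": -0.06, "tz": -0.05, "wx": 0, "wy": 0, "wz": -0.012},
  {"tx": -0.05, "ty": -0.16, "tz": -0.12, "wx": 0, "wy": 0, "wz": -0.035},
  {"tx": -0.09, "ty": -0.27, "tz": -0.19, "wx": 0, "wy": 0, "wz": -0.06},
  {"tx": -0.125, "ty": -0.38, "tz": -0.26, "wx": 0, "wy": 0, "wz": -0.086},
  {"tx": -0.16, "ty": -0.49, "tz": -0.33, "wx": 0, "wy": 0, "wz": -0.112},
  {"tx": -0.195, "ty": -0.6, "tz": -0.39, "wx": 0, "wy": 0, "wz": -0.138},
  {"tx": -0.225, "ty": -0.7, "tz": -0.45, "wx": 0, "wy": 0, "wz": -0.164},
  {"tx": -0.255, "ty": -0.79, "tz": -0.487, "wx": 0, "wy": 0, "wz": -0.189},
])

```text
clock: 25.05
position: [0.5795, -0.195, 0.183]
orientation: [-3.14, 0.001, 0.475]
force: [-0.2, -0.6, -1.5]
gripper_width: 0.0234
grip_force: 30.0
```

Emit:
carry_out([
  {"tx": 0.03, "ty": -0.1, "tz": -0.05, "wx": 0, "wy": 0, "wz": -0.024},
  {"tx": 0.06, "ty": -0.2, "tz": -0.1, "wx": 0, "wy": 0, "wz": -0.047},
  {"tx": 0.09, "ty": -0.3, "tz": -0.15, "wx": 0, "wy": 0, "wz": -0.071},
  {"tx": 0.12, "ty": -0.4, "tz": -0.2, "wx": 0, "wy": 0, "wz": -0.095},
  {"tx": 0.15, "ty": -0.5, "tz": -0.25, "wx": 0, "wy": 0, "wz": -0.118},
  {"tx": 0.18, "ty": -0.6, "tz": -0.3, "wx": 0, "wy": 0, "wz": -0.142},
  {"tx": 0.21, "ty": -0.7, "tz": -0.33, "wx": 0, "wy": 0, "wz": -0.166},
  {"tx": 0.237, "ty": -0.786, "tz": -0.35, "wx": 0, "wy": 0, "wz": -0.189},
])

```text
clock: 25.85
position: [0.562, -0.0983, 0.2249]
orientation: [-3.14, -0.0, 1.069]
force: [0.3, 0.0, -2.2]
gripper_width: 0.0233
grip_force: 30.0
```

```bash
python3 - <<'E'
from h import *
state()
p,R=cur()
for k in range(3,7):
    f=k/6;P=np.array([.599,-.295,0])*(1-f)+np.array([.4955,.287,0])*f;P[2]=.23 if k<6 else .2
    Q=tool(-.125+3.565*f,0);plan(p,R,P,Q);p,R=P,Q
E
```

```text
{'clock': 25.85, 'joints': [-0.26, 0.363, 0.464, 1.738, -0.181, 1.084, -0.239], 'position': [0.562, -0.098, 0.225], 'orientation': [-3.14, -0.0, 1.069], 'force': [0.268, 0.006, -2.171], 'gripper_width': 0.023, 'grip_force': 29.969}
t [ 0.63  -0.486 -0.042] w [-0.0006 -0.0002 -0.1874]
t [ 0.818 -0.073 -0.   ] w [-0.      0.     -0.1891]
t [0.719 0.397 0.   ] w [-0.      0.     -0.1891]
t [0.373 0.731 0.25 ] w [ 0.      0.     -0.1891]
```

Joint 7 is heading the right way, so I'll continue.

Emit:
carry_out([
  {"tx": 0.08, "ty": -0.06, "tz": 0, "wx": 0, "wy": 0, "wz": -0.024},
  {"tx": 0.16, "ty": -0.12, "tz": -0.01, "wx": 0, "wy": 0, "wz": -0.047},
  {"tx": 0.24, "ty": -0.18, "tz": -0.01, "wx": 0, "wy": 0, "wz": -0.071},
  {"tx": 0.32, "ty": -0.24, "tz": -0.02, "wx": 0, "wy": 0, "wz": -0.095},
  {"tx": 0.4, "ty": -0.3, "tz": -0.02, "wx": 0, "wy": 0, "wz": -0.118},
  {"tx": 0.48, "ty": -0.36, "tz": -0.03, "wx": 0, "wy": 0, "wz": -0.142},
  {"tx": 0.56, "ty": -0.43, "tz": -0.04, "wx": 0, "wy": 0, "wz": -0.166},
  {"tx": 0.63, "ty": -0.486, "tz": -0.04, "wx": 0, "wy": 0, "wz": -0.188},
])

```text
clock: 26.65
position: [0.5476, -0.0041, 0.2295]
orientation: [-3.14, -0.001, 1.659]
force: [0.5, -0.2, -1.9]
gripper_width: 0.0237
grip_force: 30.0
```

Emit:
carry_out([
  {"tx": 0.1, "ty": -0.01, "tz": 0, "wx": 0, "wy": 0, "wz": -0.024},
  {"tx": 0.2, "ty": -0.02, "tz": 0, "wx": 0, "wy": 0, "wz": -0.047},
  {"tx": 0.3, "ty": -0.03, "tz": 0, "wx": 0, "wy": 0, "wz": -0.071},
  {"tx": 0.4, "ty": -0.04, "tz": 0, "wx": 0, "wy": 0, "wz": -0.095},
  {"tx": 0.5, "ty": -0.045, "tz": 0, "wx": 0, "wy": 0, "wz": -0.118},
  {"tx": 0.61, "ty": -0.05, "tz": 0, "wx": 0, "wy": 0, "wz": -0.142},
  {"tx": 0.72, "ty": -0.06, "tz": 0, "wx": 0, "wy": 0, "wz": -0.166},
  {"tx": 0.818, "ty": -0.073, "tz": 0, "wx": 0, "wy": 0, "wz": -0.189},
])

```text
clock: 27.45
position: [0.5307, 0.0927, 0.2295]
orientation: [-3.14, -0.001, 2.253]
force: [-0.8, 0.3, -2.1]
gripper_width: 0.0236
grip_force: 30.0
```

```bash
python3 - <<'E'
from h import *
state()
p,R=cur()
for k in range(5,7):
    f=k/6;P=np.array([.599,-.295,0])*(1-f)+np.array([.4955,.287,0])*f;P[2]=.23 if k<6 else .15
    Q=tool(-.125+3.565*f,0);plan(p,R,P,Q);p,R=P,Q
E
```

```text
{'clock': 27.45, 'joints': [-0.39, 0.292, 0.152, 1.788, -0.05, 1.067, 0.462], 'position': [0.531, 0.093, 0.229], 'orientation': [-3.14, -0.001, 2.253], 'force': [-0.794, 0.337, -2.095], 'gripper_width': 0.024, 'grip_force': 29.969}
t [ 0.724  0.395 -0.004] w [-0.0003 -0.0005 -0.1887]
t [0.373 0.731 0.667] w [ 0.      0.     -0.1891]
```

Emit:
carry_out([
  {"tx": 0.09, "ty": 0.05, "tz": 0, "wx": 0, "wy": 0, "wz": -0.024},
  {"tx": 0.18, "ty": 0.1, "tz": 0, "wx": 0, "wy": 0, "wz": -0.047},
  {"tx": 0.27, "ty": 0.15, "tz": 0, "wx": 0, "wy": 0, "wz": -0.071},
  {"tx": 0.36, "ty": 0.2, "tz": 0, "wx": 0, "wy": 0, "wz": -0.095},
  {"tx": 0.45, "ty": 0.25, "tz": 0, "wx": 0, "wy": 0, "wz": -0.118},
  {"tx": 0.54, "ty": 0.3, "tz": 0, "wx": 0, "wy": 0, "wz": -0.142},
  {"tx": 0.63, "ty": 0.35, "tz": 0, "wx": 0, "wy": 0, "wz": -0.166},
  {"tx": 0.724, "ty": 0.395, "tz": 0, "wx": 0, "wy": 0, "wz": -0.189},
])

```text
clock: 28.25
position: [0.5133, 0.1897, 0.2295]
orientation: [-3.141, -0.001, 2.846]
force: [0.4, 0.7, -1.3]
gripper_width: 0.0238
grip_force: 30.0
```

Emit:
carry_out([
  {"tx": 0.05, "ty": 0.1, "tz": 0.05, "wx": 0, "wy": 0, "wz": -0.024},
  {"tx": 0.1, "ty": 0.2, "tz": 0.12, "wx": 0, "wy": 0, "wz": -0.05},
  {"tx": 0.16, "ty": 0.32, "tz": 0.22, "wx": 0, "wy": 0, "wz": -0.08},
  {"tx": 0.22, "ty": 0.44, "tz": 0.32, "wx": 0, "wy": 0, "wz": -0.11},
  {"tx": 0.28, "ty": 0.55, "tz": 0.44, "wx": 0, "wy": 0, "wz": -0.14},
  {"tx": 0.33, "ty": 0.65, "tz": 0.54, "wx": 0, "wy": 0, "wz": -0.165},
  {"tx": 0.36, "ty": 0.71, "tz": 0.62, "wx": 0, "wy": 0, "wz": -0.183},
  {"tx": 0.373, "ty": 0.731, "tz": 0.667, "wx": 0, "wy": 0, "wz": -0.189},
])

```text
clock: 29.05
position: [0.496, 0.287, 0.1488]
orientation: [3.141, -0.002, -2.843]
force: [0.2, 0.1, -1.5]
gripper_width: 0.0236
grip_force: 30.0
```

```bash
python3 - <<'E'
from h import *
state()
grab('scene','sc4');im,d=grab('wrist','w4')
c=['wrist','scene','side'];B=[[.36,.72],[.12,.42],[-.01,.2]]
d_=np.array([np.cos(.298),np.sin(.298)]);n_=np.array([-d_[1],d_[0]])
for (P,h,u,v),k in zip(pts(c,B),c):
    r=isred(h)&(P[:,2]>.1)
    if r.sum()>10: print(k,'handle',r.sum(),P[r].mean(0).round(3),P[r].min(0).round(3),P[r].max(0).round(3),cv2.minAreaRect(P[r][:,:2].astype(np.float32)*1000))
    g=(h[:,1]<60)&(P[:,2]>.018)&(P[:,2]<.03)
    q=(P[g][:,:2]-[.5343,.2731]); print(k,'walls across',np.histogram(q@n_*1000,bins=np.arange(-80,84,4))[0])
    g=(h[:,1]<60)&(h[:,2]>60)&(P[:,2]>.1);print(' steel',g.sum(),P[g].min(0).round(3),P[g].max(0).round(3)) if g.any() else 0
E
```

```text
{'clock': 29.05, 'joints': [-0.507, 0.436, -0.151, 1.785, 0.078, 0.928, 1.177], 'position': [0.496, 0.287, 0.149], 'orientation': [3.141, -0.002, -2.843], 'force': [0.244, 0.112, -1.536], 'gripper_width': 0.024, 'grip_force': 29.969}
wrist handle 4847 [0.473 0.279 0.164] [0.443 0.26  0.147] [0.526 0.303 0.167] ((484.53717041015625, 282.6251220703125), (82.97703552246094, 24.830366134643555), 17.12508773803711)
wrist walls across [  0   0 438 367   0   0  52   1  35  66   0   0   0   0 121 514  55   4
  24  27  30  28  21   7   0   0   0   0  28  28  23  30  30   4   1   0
 274 436   0   0]
 steel 2212 [0.443 0.258 0.142] [0.54  0.307 0.2  ]
scene handle 164 [0.507 0.288 0.163] [0.478 0.271 0.141] [0.528 0.305 0.174] ((502.7503662109375, 287.2300720214844), (49.95213317871094, 24.623706817626953), 15.194609642028809)
scene walls across [  0   3 125  66   5   6   8   4  35  61   5   6  11   5  47 134  18   7
   5   6   5   7   6   6   7   5   5   7   6   6   6   4   7   4   5   6
  66 117   0   0]
 steel 263 [0.492 0.261 0.137] [0.608 0.321 0.187]
side handle 393 [0.446 0.248 0.162] [0.36  0.16  0.129] [0.516 0.3   0.199] ((425.820068359375, 236.07562255859375), (197.56027221679688, 39.42720413208008), 38.11655807495117)
side walls across [  0  31 153  63   6   3   8  10  47  28   4   5   3   4 106 112  27   4
   5   3   3   3   3   3   3   4   3   2   5   4   2   5   2   3   4   5
  94 106  12   0]
 steel 87 [0.48  0.252 0.142] [0.607 0.321 0.197]
```

View pics/w4.png

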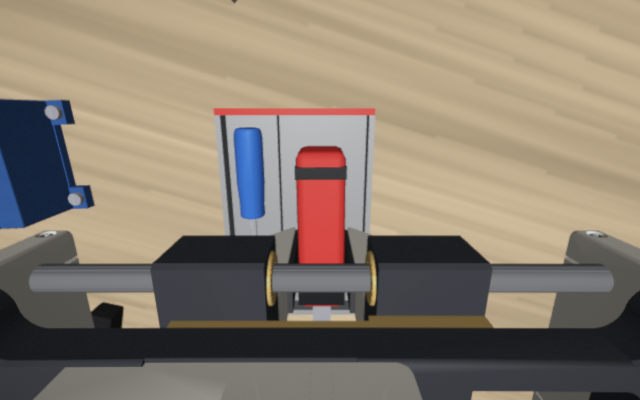

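The wrist view shows the handle (322,220) over the wide bay, with its end towards the red wall (295,112). Its measured middle is within 2 mm of the bay's centre. I'll lower and release with a small opening.

Emit:
carry_out([
  {"tx": 0, "ty": 0, "tz": 0.05, "wx": 0, "wy": 0, "wz": 0},
  {"tx": 0, "ty": 0, "tz": 0.15, "wx": 0, "wy": 0, "wz": 0},
  {"tx": 0, "ty": 0, "tz": 0.28, "wx": 0, "wy": 0, "wz": 0},
  {"tx": 0, "ty": 0, "tz": 0.42, "wx": 0, "wy": 0, "wz": 0},
  {"tx": 0, "ty": 0, "tz": 0.56, "wx": 0, "wy": 0, "wz": 0},
  {"tx": 0, "ty": 0, "tz": 0.68, "wx": 0, "wy": 0, "wz": 0},
  {"tx": 0, "ty": 0, "tz": 0.76, "wx": 0, "wy": 0, "wz": 0},
  {"tx": 0, "ty": 0, "tz": 0.82, "wx": 0, "wy": 0, "wz": 0},
])

```text
clock: 30.1
position: [0.4973, 0.286, 0.0506]
orientation: [3.141, -0.001, -2.849]
force: [0.0, -0.6, -1.4]
gripper_width: 0.0239
grip_force: 30.0
```

Emit:
carry_out([
  {"tx": 0, "ty": 0, "tz": 0.04, "wx": 0, "wy": 0, "wz": 0},
  {"tx": 0, "ty": 0, "tz": 0.08, "wx": 0, "wy": 0, "wz": 0},
  {"tx": 0, "ty": 0, "tz": 0.12, "wx": 0, "wy": 0, "wz": 0},
  {"tx": 0, "ty": 0, "tz": 0.16, "wx": 0, "wy": 0, "wz": 0},
  {"tx": 0, "ty": 0, "tz": 0.19, "wx": 0, "wy": 0, "wz": 0},
  {"tx": 0, "ty": 0, "tz": 0.22, "wx": 0, "wy": 0, "wz": 0},
  {"tx": 0, "ty": 0, "tz": 0.24, "wx": 0, "wy": 0, "wz": 0},
  {"tx": 0, "ty": 0, "tz": 0.25, "wx": 0, "wy": 0, "wz": 0},
])

```text
clock: 30.9
position: [0.4976, 0.2864, 0.0215]
orientation: [3.141, -0.0, -2.848]
force: [1.1, -0.1, -1.4]
gripper_width: 0.0237
grip_force: 30.0
```

Emit:
carry_out([
  {"tx": 0, "ty": 0, "tz": 0.006, "wx": 0, "wy": 0, "wz": 0},
  {"tx": 0, "ty": 0, "tz": 0.012, "wx": 0, "wy": 0, "wz": 0},
  {"tx": 0, "ty": 0, "tz": 0.018, "wx": 0, "wy": 0, "wz": 0},
  {"tx": 0, "ty": 0, "tz": 0.024, "wx": 0, "wy": 0, "wz": 0},
  {"tx": 0, "ty": 0, "tz": 0.028, "wx": 0, "wy": 0, "wz": 0},
  {"tx": 0, "ty": 0, "tz": 0.028, "wx": 0, "wy": 0, "wz": 0},
  {"tx": 0, "ty": 0, "tz": 0.028, "wx": 0, "wy": 0, "wz": 0},
  {"tx": 0, "ty": 0, "tz": 0.028, "wx": 0, "wy": 0, "wz": 0},
])

```text
clock: 31.7
position: [0.4977, 0.2864, 0.0184]
orientation: [3.141, 0.0, -2.848]
force: [0.4, 0.0, -1.7]
gripper_width: 0.0237
grip_force: 30.0
```

Emit:
carry_out([
  {"tx": 0, "ty": 0, "tz": 0, "wx": 0, "wy": 0, "wz": 0},
  {"tx": 0, "ty": 0, "tz": 0, "wx": 0, "wy": 0, "wz": 0},
  {"tx": 0, "ty": 0, "tz": 0, "wx": 0, "wy": 0, "wz": 0},
  {"tx": 0, "ty": 0, "tz": 0, "wx": 0, "wy": 0, "wz": 0},
  {"tx": 0, "ty": 0, "tz": 0, "wx": 0, "wy": 0, "wz": 0},
  {"tx": 0, "ty": 0, "tz": -0.03, "wx": 0, "wy": 0, "wz": 0},
  {"tx": 0, "ty": 0, "tz": -0.07, "wx": 0, "wy": 0, "wz": 0},
  {"tx": 0, "ty": 0, "tz": -0.12, "wx": 0, "wy": 0, "wz": 0},
], claw=0.1)

```text
clock: 32.5
position: [0.4977, 0.2865, 0.0332]
orientation: [3.141, -0.0, -2.848]
force: [0.2, 0.2, 0.1]
gripper_width: 0.0412
grip_force: 0.0
```

Emit:
carry_out([
  {"tx": 0, "ty": 0, "tz": -0.08, "wx": 0, "wy": 0, "wz": 0},
  {"tx": 0, "ty": 0, "tz": -0.18, "wx": 0, "wy": 0, "wz": 0},
  {"tx": 0, "ty": 0, "tz": -0.3, "wx": 0, "wy": 0, "wz": 0},
  {"tx": 0, "ty": 0, "tz": -0.44, "wx": 0, "wy": 0, "wz": 0},
  {"tx": 0, "ty": 0, "tz": -0.58, "wx": 0, "wy": 0, "wz": 0},
  {"tx": 0, "ty": 0, "tz": -0.72, "wx": 0, "wy": 0, "wz": 0},
  {"tx": 0, "ty": 0, "tz": -0.85, "wx": 0, "wy": 0, "wz": 0},
  {"tx": 0, "ty": 0, "tz": -0.95, "wx": 0, "wy": 0, "wz": 0},
])

```text
clock: 33.3
position: [0.498, 0.2866, 0.1489]
orientation: [3.14, 0.002, -2.848]
force: [-0.1, -0.6, -0.3]
gripper_width: 0.041
grip_force: 0.0
```

```bash
python3 - <<'E'
from h import *
state()
grab('scene','sc5');grab('wrist','w5')
c=['wrist','scene','side'];B=[[.445,.64],[.2,.42],[.006,.06]]
d_=np.array([np.cos(.298),np.sin(.298)]);n_=np.array([-d_[1],d_[0]])
for (P,h,u,v),k in zip(pts(c,B),c):
    q=P[:,:2]-[.5273,.296];x=q@d_;y=q@n_
    r=isred(h)&(abs(y)<.038)&(abs(x)<.096)
    if r.sum()>10: print(k,'handle',r.sum(),'x',x[r].min().round(3),x[r].max().round(3),'y',y[r].min().round(3),y[r].max().round(3),'z',P[r][:,2].min().round(3),P[r][:,2].max().round(3),cv2.minAreaRect(P[r][:,:2].astype(np.float32)*1000))
E
```

```text
{'clock': 33.3, 'joints': [-0.505, 0.436, -0.15, 1.786, 0.079, 0.924, 1.175], 'position': [0.498, 0.287, 0.149], 'orientation': [3.14, 0.002, -2.848], 'force': [-0.062, -0.553, -0.288], 'gripper_width': 0.041, 'grip_force': 0.0}
wrist handle 1735 x -0.086 -0.004 y -0.012 0.01 z 0.027 0.034 ((484.3883056640625, 282.08203125), (82.38536834716797, 21.92975616455078), 17.392940521240234)
scene handle 299 x -0.084 -0.001 y -0.014 0.011 z 0.009 0.038 ((486.66900634765625, 282.77691650390625), (83.10950469970703, 25.540515899658203), 18.530954360961914)
side handle 357 x -0.086 -0.01 y -0.015 0.009 z 0.013 0.038 ((482.3638610839844, 278.80145263671875), (75.70511627197266, 23.938430786132812), 17.335142135620117)
```

View pics/sc5.png

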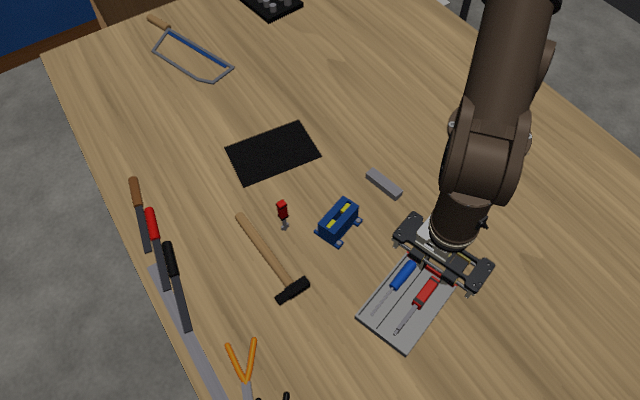

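The scene view shows the reamer lying in the wide bay (420,300) with its handle at the red end. The middle is within 3 mm of the bay's centre, the gripper is clear above it, and the block, mallet and screwdriver are where they were.

```bash
python3 -c "
from rig import ctrl
print(ctrl.finish_job())"
```

```text
the job is handed in; nothing more can be done
None
```

The reamer was rocked loose, drawn out, laid on the mat and released, then laid flat in the tray's wide bay with its handle at the red end; the job is handed in, and no verdict came back.

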